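# Refit the pump housing's cover plate and its angle keeper

## Task

Lay the cover plate that fits the pocket of the beige pump housing into it and press it down, pushing in the stiff lift pins underneath, until it sits level and fully home all round. Then lay the short angle keeper over the plate's back edge, nested snugly into the fixed angle with leg against leg and the ends about even, and let go. Leave everything else on the bench where it is.

Things in the scene. Friction and masses are not known exactly. Their poses are not given: they have to be found in the camera images.
- plate_c (a point): The cover plate: a plain flat aluminium plate 84 mm (its x) x 62 mm (its y) x 8 mm thick, lying flat on the table. This point is its centre, 4 mm above its underside; z up. Weighs about 0.1 kg. Turning it half round makes no difference. It can be gripped across its 62 mm width.
- keeper_grip (a point): The angle keeper: a short aluminium angle (L section) 60 mm long along its y, flat leg 48 mm deep (along x), upright leg 34 mm tall at its +x side, both 6 mm thick, 0.15 kg, standing on its flat leg. This point is mid-length, 15 mm in front (-x) of the heel (the outer face of the upright leg), 12 mm above the underside; it is a place to grip it between the two ends (60 mm apart).
- keeper_heel (a point): On the same keeper: mid-length point of its heel edge, where the outer face of its upright leg meets the underside; axes as the keeper's (+x points out of the back of the upright leg, y along its length, z up).
- housing: The fixed beige pump housing, 180 (x) x 150 (y) mm, flat deck 45 mm above the table; turned by a varying yaw. Origin: centre of its underside. Its x points away from the robot, from pocket to fixed angle; y to its left; z up. On the deck are the pocket, the fixed angle and two 16 mm high, 14 mm wide brass plugs at x 78, y +-55 mm.
- pocket (a point): Centre of the pocket's floor (deck height), at x -25 mm on the housing, same axes. Pocket 89 (x) x 67 (y) mm, open well 50 x 34 mm in mid floor. Front and side rims: steel, 6.5 mm high, 8 mm wide; each side rim is open for 44 mm at its middle, for fingers. Rear edge: the fixed angle's 8 mm thick flat leg, so a seated plate is level with it. Seated: long side along x, centre 4 mm above here.
- corner (a point): Inner corner of the fixed dark steel angle (56 mm long), mid-length, housing axes: 77.5 mm behind (+x) and 8 mm above the pocket point. Its flat leg reaches 33 mm forward of here (8 mm thick), its upright leg rises 34 mm (8 mm thick). Deck clear beside its ends. A nested keeper has its heel edge here; its flat leg lies on the fixed flat leg and over the seated plate's back edge by about 12 mm.
- pin0_top (a point): Top of the front right lift pin (brass, 7 mm across) in the pocket's corner, -33 mm in x and -22 mm in y from the pocket point. It stands 2.5 to 5 mm above the pocket floor at the start, each at its own height, stays where it is and slides down into the floor stiffly (about 4.5 N each, no spring); it need not be touched itself, the plate pushes it in.
- pin1_top (a point): Top of the front left lift pin (brass, 7 mm across) in the pocket's corner, -33 mm in x and +22 mm in y from the pocket point. It stands 2.5 to 5 mm above the pocket floor at the start, each at its own height, stays where it is and slides down into the floor stiffly (about 4.5 N each, no spring); it need not be touched itself, the plate pushes it in.
- pin2_top (a point): Top of the rear right lift pin (brass, 7 mm across) in the pocket's corner, +33 mm in x and -22 mm in y from the pocket point. It stands 2.5 to 5 mm above the pocket floor at the start, each at its own height, stays where it is and slides down into the floor stiffly (about 4.5 N each, no spring); it need not be touched itself, the plate pushes it in.
- pin3_top (a point): Top of the rear left lift pin (brass, 7 mm across) in the pocket's corner, +33 mm in x and +22 mm in y from the pocket point. It stands 2.5 to 5 mm above the pocket floor at the start, each at its own height, stays where it is and slides down into the floor stiffly (about 4.5 N each, no spring); it need not be touched itself, the plate pushes it in.
- small_plate: Bystander: a smaller flat aluminium plate, 62 x 46 x 8 mm, too small for the pocket. Origin at the centre of its underside.
- long_angle: Bystander: a longer aluminium angle offcut, 95 mm long (along its y), legs 30 mm, 6 mm thick, upright leg at its +x side. Origin at the centre of its underside.
- cylinder: Bystander: a standing steel sample cylinder, 40 mm across, 130 mm tall. Origin at the centre of its underside.
- union: Bystander: a standing pipe union, 28 mm across, 56 mm tall. Origin at the centre of its underside.
- jar: Bystander: an amber jar, 52 mm across, 75 mm tall. Origin at the centre of its underside.
- wrench: Bystander: a wrench lying flat, 150 mm long along its x. Origin at the centre of its underside.
- spool: Bystander: a black spool standing on end, 48 mm across, 40 mm tall. Origin at the centre of its underside.
- elbow: Bystander: a pipe elbow lying on the table, about 50 x 45 mm, 22 mm high. Origin at the centre of its underside.
There are look-alikes about, which are no part of the job. Leave any black, green or turquoise look-alike of the part that bears plate_c alone.

How it is judged:
By the outcome, as a careful person would: the job done as asked, in the order asked, and still so for the second after the job is handed in, with the robot touching nothing.
It also fails if it takes over 72 s, if anything falls off the work surface, if the arm or the gripper's body presses on something with over 40 N, if the wrist force passes 120 N, or if a joint passes its speed limit or range.

## Robot

A 6-joint arm with a two-finger parallel gripper is mounted at the origin on the work surface. World frame = base frame: x ahead of the robot, y to its left, z up, the work surface at z = 0. Lengths are in m, angles in rad, forces in N, time in s.
With the tool pointing down it reaches from about 0.35 to 0.975 m from the base axis. Payload 4.9 kg.
Tool frame: the origin (TCP) lies midway between the tips of the shut fingers; the grasp point (between the pads) lies 19 mm behind it; z points along the fingers, y is the direction in which the jaws open and shut (so a half turn about z gives the same grasp; the last joint's range is limited). The gripper opens to 85 mm and grips with 20 to 120 N. Pads are 22 mm wide; open, the fingers measure 114 mm over their backs; the gripper's body (76 mm by 85 mm) begins 54 mm behind the grasp point. The pads swing forward as they close: fully open they stand 13 mm farther back than shut.
Start: joints at [-1.44, 0.053, 1.613, -0, 1.476, -0.119], TCP at [0.155, -0.606, 0.231] pointing down, gripper open.
Joint ranges: [-3.01, 3.01], [-1.01, 2.22], [0.06, 2.58], [-1.02, 4.17], [0.09, 2.62], [-3.14, 3.14]. Speed limits (rad/s): [2.57, 2.57, 3.14, 3.14, 3.14, 3.14].

## Interface

Orientations are given as a rotation vector (axis times angle).
In Python, from station import ctrl gives the robot as it stands.
- The arm moves only by the tool jog_arm, never from a script. Its argument "steps" is a list of rows, each an object of numbers: "dx", "dy", "dz": the shift along the world's x, y, z in units of 60 mm (1.0 is 60 mm); "twist": the turn about the world's z in units of 10 degrees (1.0 is 10 degrees). A call has 1 to 5 rows; each row is the pose to reach, as a shift and turn from the pose measured when the call began; what a row does not reach only later rows make up. A row lasts 1/8 s, in which the tool goes at most 62.5 mm and 10.7 degrees, less where a joint would pass 70% of its speed; a pose out of reach is approached as far as the arm can. A call with a gripper value outside its range is refused whole. "gripper" is the closure in counts, from 0 (fully open) to 255 (shut), set as the call begins (left out, the last holds). The fingers move at their own pace and stop on an object; "newtons" is the grip in N (left out, the last holds). Time passes only in rows, so rows that repeat a pose let the fingers close. It gives the time, the measured TCP pose, the force and the opening at its end, in the units of the state.
- ctrl.get_obs(): the state, without advancing time (a new reading comes with each control period).
- ctrl.get_image(name): name is "side" or "top"; returns a dict with "frame" (400x640x3 uint8, red, green, blue), "range_z" (400x640 float32, m along the optical axis (not along the pixel's ray), 0 where there is no reading), "fx", "fy", "cx", "cy" (pixels), "D" ([k1, k2, p1, p2, k3] as OpenCV has them; the pictures are not rectified), "extrinsics" (4x4, takes a point from camera to world coordinates). Camera axes: x right, y down, z forward; pixel columns grow to the right and rows downward; lengths in m; the calibration is good to about 2 mm. A picture is of the moment at which its call begins.
- ctrl.finish_job(): hands the job in, once; it reports no verdict.
The state is a dict: "t": time; "q": joint angles; "dq": joint speeds; "effort": joint torques, N m; "tool_pos": TCP position; "tool_rot": TCP orientation; "contact_force": force on the tool from outside, world axes, zero at the start; "wrist_torque": the same for the moment, N m; "opening": finger opening in m.
Only numpy, scipy, OpenCV 4.12 (cv2) and the standard library are available. Lean on these libraries where they do the work, as an engineer would, in place of code of your own. Each camera call takes 0.05 s, during which the arm holds its last target.

## Working session

There is one attempt and no reset: what is moved stays moved. The work goes in short steps, Python scripts to look and compute and a tool call to move; the robot and the scene stay as the last step left them, time stands still between calls to the robot, and variables do not carry over. Pictures are saved under pics/ and viewed, and the job is handed in when it is done.

Besides the shell and the picture viewer there is one more tool, called after "Call:" in YAML: its name, and indented under it one key for each argument. jog_arm: Moves the arm, as the interface text tells. Its arguments: {"type":"object","properties":{"steps":{"type":"array"},"gripper":{"type":"number"},"newtons":{"type":"number"}},"required":["steps"]}

```bash
ls; mkdir -p pics; python3 - <<'E'
from station import ctrl
import cv2, numpy as np
o=ctrl.get_obs(); print(o)
for n in ("side","top"):
    im=ctrl.get_image(n)
    cv2.imwrite(f"pics/{n}0.png",im["frame"][:,:,::-1])
    np.savez(f"{n}0.npz",**im)
    print(n,im["fx"],im["fy"],im["cx"],im["cy"],im["D"],im["extrinsics"])
E
```

```text
pics
{'t': 0.0, 'q': array([-1.43999331e+00,  5.33840389e-02,  1.61429053e+00,  6.85274519e-06,
        1.47599575e+00, -1.19024536e-01]), 'dq': array([ 9.53877456e-04,  4.30508318e-05, -1.53646760e-05,  1.35345127e-03,
        5.65077950e-04,  4.41664664e-04]), 'effort': array([ 2.10909377e-03, -3.93682981e+01, -3.70174456e+01, -3.07153812e-05,
        7.13113637e-03,  2.92132905e-07]), 'tool_pos': array([ 0.15442896, -0.60498069,  0.23004824]), 'tool_rot': array([-3.11505332e+00, -3.91148590e-01,  8.49957123e-06]), 'contact_force': array([-0.67542574, -0.55610927,  0.25415305]), 'wrist_torque': array([ 0.05687213, -0.00982102,  0.0117855 ]), 'opening': 0.08549609600063054}
side 377.91902537393906 377.91902537393906 323.5542251678351 200.3013170595108 [-0.06768997  0.          0.          0.          0.        ] [[ 0.9368051  -0.25444732  0.24010992  0.31458531]
 [-0.34921862 -0.6388362   0.6855178  -0.71270672]
 [-0.02103726 -0.72604743 -0.68732275  0.78059983]
 [ 0.          0.          0.          1.        ]]
top 493.01764393667213 493.01764393667213 328.3202280982715 204.9777899827151 [0.04355088 0.         0.         0.         0.        ] [[ 0.02753053 -0.9870169   0.1582394   0.28922172]
 [-0.99960036 -0.02819929 -0.00198206 -0.01115088]
 [ 0.00641856 -0.1581216  -0.98739879  1.71618437]
 [ 0.          0.          0.          1.        ]]
```

View pics/side0.png

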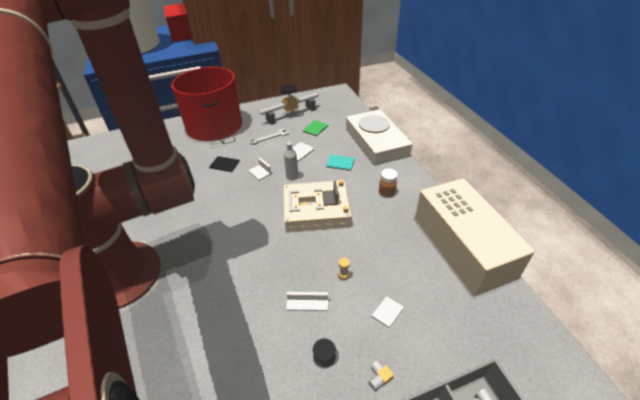

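View pics/top0.png

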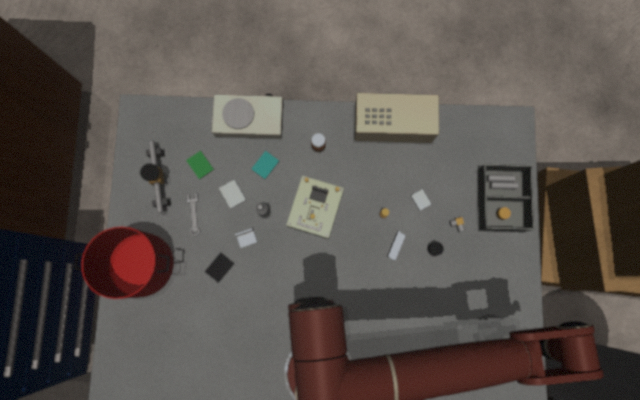

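```bash
python3 - <<'E'
import cv2, numpy as np
t=cv2.imread("pics/top0.png"); s=cv2.imread("pics/side0.png")
cv2.imwrite("pics/t_a.png",cv2.resize(t[140:290,180:360],None,fx=4.4,fy=4,interpolation=cv2.INTER_CUBIC))
cv2.imwrite("pics/s_a.png",cv2.resize(s[110:240,200:400],None,fx=4,fy=4,interpolation=cv2.INTER_CUBIC))
E
```

```text
(no output)
```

View pics/t_a.png

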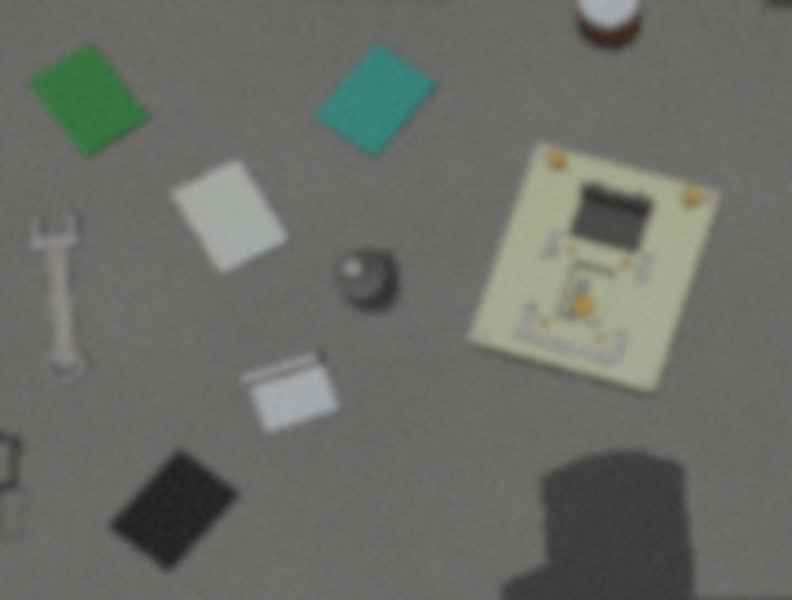

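View pics/s_a.png

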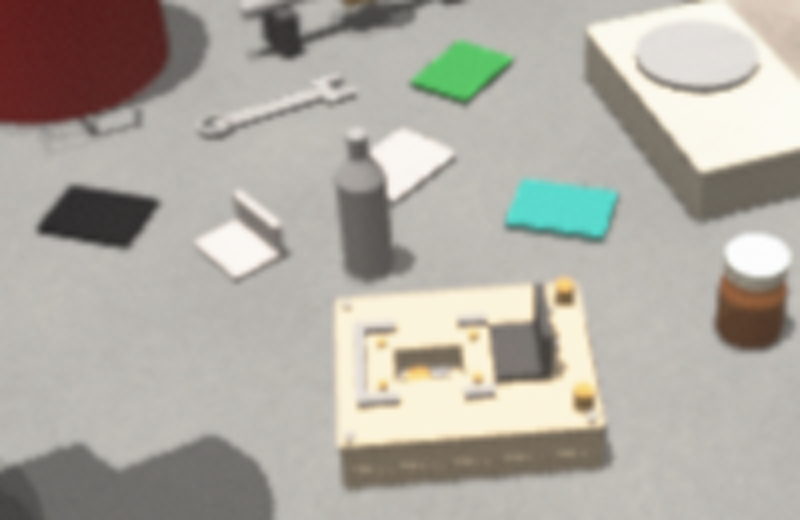

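```bash
cat > h.py <<'E'
import cv2, numpy as np
from scipy.optimize import minimize
from scipy.spatial.transform import Rotation as R
def load(p): return dict(np.load(p))
def proj(im,P):
    P=np.asarray(P,float).reshape(-1,3)
    M=np.linalg.inv(im["extrinsics"]); r,_=cv2.Rodrigues(M[:3,:3])
    K=np.array([[im["fx"],0,im["cx"]],[0,im["fy"],im["cy"]],[0,0,1.]])
    return cv2.projectPoints(P,r,M[:3,3],K,np.asarray(im["D"],float).ravel())[0].reshape(-1,2)
def unproj(im,uv,z):
    K=np.array([[im["fx"],0,im["cx"]],[0,im["fy"],im["cy"]],[0,0,1.]])
    n=cv2.undistortPoints(np.asarray(uv,float).reshape(-1,1,2),K,np.asarray(im["D"],float).ravel()).reshape(-1,2)
    E=im["extrinsics"]; d=np.c_[n,np.ones(len(n))]@E[:3,:3].T; o=E[:3,3]
    return o+d*((z-o[2])/d[:,2])[:,None]
def pose(x,y,yaw,P):
    P=np.asarray(P,float); c,s=np.cos(yaw),np.sin(yaw)
    return np.c_[x+c*P[:,0]-s*P[:,1],y+s*P[:,0]+c*P[:,1],P[:,2]]
def rect(lx,ly,z,cx=0,cy=0):
    return [[cx+sx*lx/2,cy+sy*ly/2,z] for sx,sy in((1,1),(1,-1),(-1,-1),(-1,1))]
def mask(im,polys,box,S=8,sig=0.7):
    u0,v0,u1,v1=box; m=np.zeros(((v1-v0)*S,(u1-u0)*S),np.uint8)
    for P in polys:
        uv=(proj(im,P)-[u0,v0]+0.5)*S-0.5
        q=np.round(uv*256).astype(np.int32)
        cv2.fillPoly(m,[cv2.convexHull(q)],255,shift=8)
    f=cv2.resize(m.astype(np.float32)/255,(u1-u0,v1-v0),interpolation=cv2.INTER_AREA)
    return cv2.GaussianBlur(f,(0,0),sig)
def fit(im,groups,box,x0,img=None,steps=(.006,.006,.08),valid=None,sig=.7):
    """groups: list of list of polys (one colour region each, painted over in order)"""
    u0,v0,u1,v1=box; I=im["frame"][v0:v1,u0:u1].astype(float).reshape(-1,3)
    V=np.ones(len(I),bool) if valid is None else valid.ravel()
    def cost(p):
        ms=[mask(im,[pose(*p,P) for P in g],box,sig=sig).ravel() for g in groups]
        A=np.stack([np.ones(len(I))]+ms,1)[V]
        c,_,_,_=np.linalg.lstsq(A,I[V],rcond=None)
        return np.mean((A@c-I[V])**2)
    best=None
    sim=np.array([x0]+[np.array(x0)+np.eye(3)[i]*steps[i] for i in range(3)])
    r=minimize(cost,x0,method="Nelder-Mead",options=dict(initial_simplex=sim,xatol=1e-5,fatol=1e-4,maxiter=400))
    return r.x,r.fun
E
python3 - <<'E'
from h import *
t=load("top0.npz"); s=load("side0.npz")
f=lambda a:[180+a[0]/4.4,140+a[1]/4]
pl=unproj(t,[f(p) for p in [(238,158),(288,237),(224,273),(172,193)]],.008); print(pl)
print("edges",np.linalg.norm(np.roll(pl,-1,0)-pl,axis=1))
sm=unproj(t,[(421,199)],.008);print("small",sm)
h=unproj(t,[f(p) for p in [(540,144),(720,188),(655,391),(469,342)]],.045);print(h,np.linalg.norm(np.roll(h,-1,0)-h,axis=1))
k=unproj(t,[f(p) for p in [(322,362),(338,408),(267,432),(250,398)]],.006);print(k)
import glob
E
```

```text
[[0.64447046 0.32021791 0.008     ]
 [0.57501057 0.27650591 0.008     ]
 [0.54167367 0.32540589 0.008     ]
 [0.61153797 0.37089057 0.008     ]]
edges [0.08206957 0.05918241 0.08336593 0.06043399]
small [[ 0.59354586 -0.33960727  0.008     ]]
[[ 0.65611621  0.0768989   0.045     ]
 [ 0.62140765 -0.06564802  0.045     ]
 [ 0.44442073 -0.0194536   0.045     ]
 [ 0.48219903  0.12566425  0.045     ]] [0.14671166 0.18291609 0.14995462 0.1806246 ]
[[0.46599824 0.24408944 0.006     ]
 [0.42638505 0.22943767 0.006     ]
 [0.40417132 0.283939   0.006     ]
 [0.43317383 0.29893498 0.006     ]]
```

```bash
cat > m.py <<'E'
from h import *
PL=[[rect(.084,.062,.008)]]
PLs=[[rect(.084,.062,.008)+rect(.084,.062,0)],[rect(.084,.062,.008)]]
def bx(im,P,m=8):
    uv=proj(im,P); a=np.floor(uv.min(0)-m).astype(int); b=np.ceil(uv.max(0)+m).astype(int); return (*a,*b)
HO=[[rect(.18,.15,.045)+rect(.18,.15,0)],[rect(.18,.15,.045)]]
# keeper, origin heel edge mid
fl=rect(.048,.06,.006,-.024)+rect(.048,.06,0,-.024)
up=rect(.006,.06,.034,-.003)+rect(.006,.06,0,-.003)
uptop=rect(.006,.06,.034,-.003)
upin=[[-.006,-.03,.006],[-.006,.03,.006],[-.006,.03,.034],[-.006,-.03,.034]]
fltop=rect(.042,.06,.006,-.027)
KE=[[fl,up],[fltop],[upin],[uptop]]
E
python3 - <<'E'
from m import *
t=load("top0.npz"); s=load("side0.npz")
d=np.degrees
for n,im in(("top",t),("side",s)):
    for nm,G,x0,pp in(("plate",PLs,(.593,.323,np.radians(32)),PLs[0][0]),("plateB",PL,(.593,.323,np.radians(32)),PLs[0][0]),("house",HO,(.551,.029,np.radians(-15.5)),HO[0][0]),("keeper",KE,(.455,.263,np.radians(22)),fl+up)):
        b=bx(im,pose(*x0,pp),6)
        v=None
        if nm.startswith("plate") and n=="side":
            v=np.ones((b[3]-b[1],b[2]-b[0]),bool); v[:, :max(0,302-b[0])]=0
        x,c=fit(im,G,b,x0,valid=v)
        print(n,nm,np.round(x[:2]*1000,1),round(d(x[2]),2),round(c,1))
    ov=im["frame"][:,:,::-1].copy()
E
```

```text
top plate [594.  325.2] 31.38 5.9
top plateB [594.5 325.9] 31.71 6.3
top house [552.7  32. ] -15.15 276.0
top keeper [460.9 275.8] 21.65 6.5
side plate [594.7 325.8] 31.38 15.9
side plateB [593.6 328.7] 32.21 80.2
side house [552.4  31.5] -15.31 1052.6
side keeper [461.4 275.3] 20.08 17.7
```

```bash
python3 - <<'E'
from m import *
for n in("top","side"):
    im=load(n+"0.npz"); H=(.5525,.0318,np.radians(-15.23))
    b=bx(im,pose(*H,HO[0][0]),4); S=7 if n=="top" else 7
    I=cv2.resize(im["frame"][b[1]:b[3],b[0]:b[2],::-1].copy(),None,fx=S,fy=S,interpolation=cv2.INTER_CUBIC)
    def dr(P,c):
        uv=((proj(im,pose(*H,P))-[b[0],b[1]]+.5)*S-.5)
        cv2.polylines(I,[np.round(uv*16).astype(np.int32)],True,c,1,cv2.LINE_AA,4)
    dr(rect(.18,.15,.045),(0,0,255))
    dr(rect(.089,.067,.0515,-.025),(255,0,0)); dr(rect(.05,.034,.045,-.025),(0,160,0))
    dr(rect(.033,.056,.053,.036),(255,0,255)); dr([[.0525,-.028,.087],[.0525,.028,.087],[.0605,.028,.087],[.0605,-.028,.087]],(255,0,255))
    for y in(-.055,.055): dr(rect(.014,.014,.061,.078,y),(255,255,0))
    for x in(-.033,.033):
        for y in(-.022,.022): dr(rect(.005,.005,.0485,x-.025,y),(0,255,255))
    print(I.shape); cv2.imwrite(f"pics/ov_{n}.png",I)
E
```

```text
(504, 469, 3)
(427, 539, 3)
```

View pics/ov_side.png

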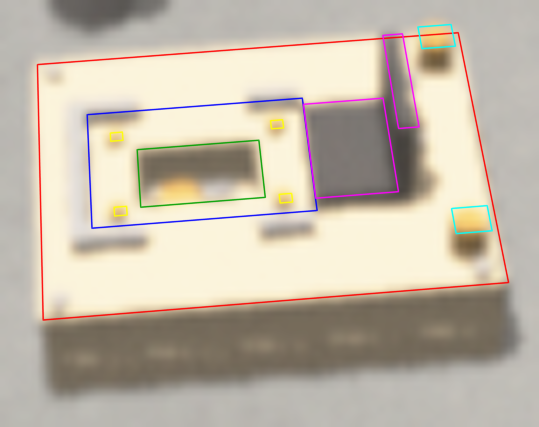

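View pics/ov_top.png

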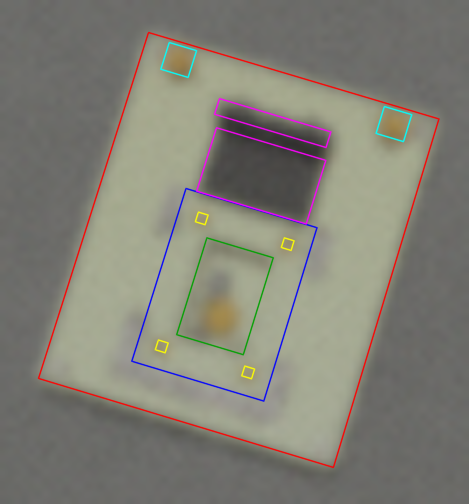

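```bash
python3 - <<'E'
from m import *
t=load("top0.npz"); s=load("side0.npz")
for p in [(292,174)]:
    print("cyl side base",unproj(s,[p],0))
print("cyl top(130) from top img",unproj(t,[(180+352/4.4,140+268/4)],.13), unproj(s,[(200+356/4,110+135/4)],.13))
# cylinder fit with depth?
for n,im in(("top",t),("side",s)):
    z=im["range_z"]; print(n,(z>0).mean(), z[200,300])
# union, wrench from top
for nm,px,z in(("union",(384,212),.05),("jar",(318,141),.075),("green",(199,165),.008),("turq",(265,165),.008),("blk",(219,267),.008),("wr",(194,213),.0),("pot",(130,262),.1),("longang",(397,245),.03)): print(nm,unproj(t,[px],z)[0].round(3))
E
```

```text
cyl side base [[0.53530806 0.22057178 0.        ]]
cyl top(130) from top img [[0.53042482 0.20747609 0.13      ]] [[0.53174121 0.20510444 0.13      ]]
top 0.99616796875 1.6923207
side 0.99584375 1.0908463
union [ 0.537 -0.205  0.05 ]
jar [0.774 0.027 0.075]
green [0.693 0.447 0.008]
turq [0.7   0.214 0.008]
blk [0.337 0.354 0.008]
wr [0.522 0.454 0.   ]
pot [0.344 0.62  0.1  ]
longang [ 0.428 -0.253  0.03 ]
```

Call:
jog_arm:
  steps:
    - {"dx": 0.6, "dy": 0.7, "dz": 0.1}
    - {"dx": 1.2, "dy": 1.5, "dz": 0.2}
    - {"dx": 1.8, "dy": 2.3, "dz": 0.3}
    - {"dx": 2.4, "dy": 3.1, "dz": 0.3}
    - {"dx": 3.0, "dy": 3.9, "dz": 0.3}
  gripper: 0
  newtons: 60

```text
validation failed for argument at $.st...
```

Call:
jog_arm:
  steps:
    - {"dx": 0.6, "dy": 0.7, "dz": 0.1, "twist": 0}
    - {"dx": 1.2, "dy": 1.5, "dz": 0.2, "twist": 0}
    - {"dx": 1.8, "dy": 2.3, "dz": 0.3, "twist": 0}
    - {"dx": 2.4, "dy": 3.1, "dz": 0.3, "twist": 0}
    - {"dx": 3.0, "dy": 3.9, "dz": 0.3, "twist": 0}
  gripper: 0
  newtons: 60

```text
t: 0.72
tool_pos: [0.3351, -0.3692, 0.2478]
tool_rot: [-3.115, -0.39, -0.0]
contact_force: [0.3, -0.5, -0.6]
opening: 0.0853
```

Call:
jog_arm:
  steps:
    - {"dx": 0.4, "dy": 0.9, "dz": 0, "twist": 0.3}
    - {"dx": 0.8, "dy": 1.8, "dz": 0, "twist": 0.6}
    - {"dx": 1.2, "dy": 2.7, "dz": 0, "twist": 0.9}
    - {"dx": 1.6, "dy": 3.6, "dz": 0, "twist": 1.2}
    - {"dx": 2.0, "dy": 4.5, "dz": 0, "twist": 1.7}

```text
t: 1.35
tool_pos: [0.4554, -0.0972, 0.2475]
tool_rot: [-3.022, -0.851, 0.0]
contact_force: [0.6, -0.0, 0.5]
opening: 0.0855
```

Call:
jog_arm:
  steps:
    - {"dx": 0.4, "dy": 0.9, "dz": 0, "twist": 0}
    - {"dx": 0.8, "dy": 1.8, "dz": 0, "twist": 0}
    - {"dx": 1.2, "dy": 2.7, "dz": 0, "twist": 0}
    - {"dx": 1.6, "dy": 3.6, "dz": 0, "twist": 0}
    - {"dx": 1.9, "dy": 4.5, "dz": 0, "twist": 0}

```text
t: 1.98
tool_pos: [0.5697, 0.1747, 0.2469]
tool_rot: [-3.022, -0.851, 0.001]
contact_force: [0.4, -0.9, -0.4]
opening: 0.0856
```

Call:
jog_arm:
  steps:
    - {"dx": 0.14, "dy": 0.9, "dz": 0, "twist": 0}
    - {"dx": 0.28, "dy": 1.8, "dz": -0.3, "twist": 0}
    - {"dx": 0.41, "dy": 2.51, "dz": -0.8, "twist": 0}
    - {"dx": 0.41, "dy": 2.51, "dz": -1.7, "twist": 0}
    - {"dx": 0.41, "dy": 2.51, "dz": -2.6, "twist": 0}

```text
t: 2.6
tool_pos: [0.594, 0.3261, 0.0891]
tool_rot: [-3.022, -0.853, 0.001]
contact_force: [0.5, 0.7, -0.3]
opening: 0.0851
```

```bash
python3 - <<'E'
from h import *
from station import ctrl
im=ctrl.get_image("side"); np.savez("side1.npz",**im)
cv2.imwrite("pics/s1.png",cv2.resize(im["frame"][60:230,200:400,::-1],None,fx=4,fy=3.5,interpolation=cv2.INTER_CUBIC))
print(ctrl.get_obs()["tool_pos"], ctrl.get_obs()["q"])
E
```

```text
[0.58861629 0.32335931 0.0791965 ] [0.39087728 0.29788679 1.60069194 0.0019075  1.25856759 1.41153587]
```

View pics/s1.png

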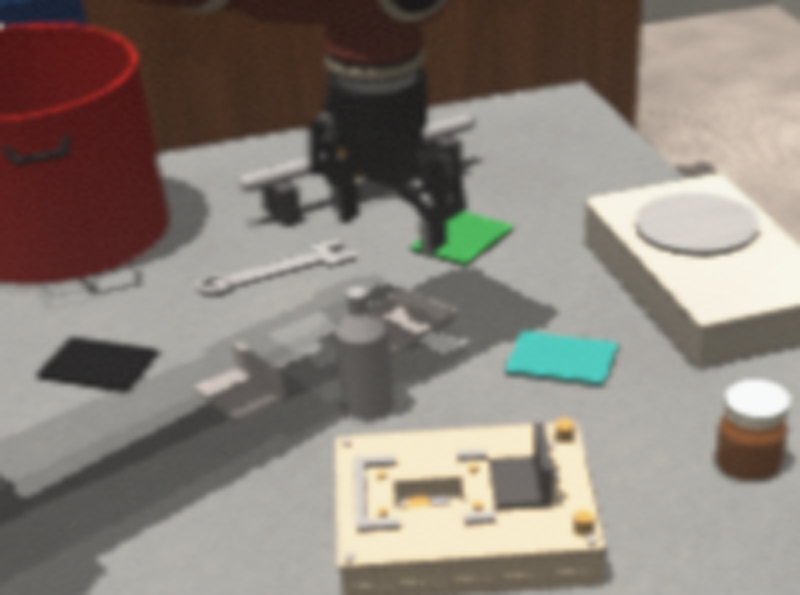

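```bash
python3 - <<'E'
from station import ctrl
for i in range(3):
    o=ctrl.get_obs(); print(o["t"],o["tool_pos"].round(4),o["tool_rot"].round(3),o["dq"].round(3),o["contact_force"].round(1))
    ctrl.get_image("side")
o=ctrl.get_obs(); print(o["t"],o["tool_pos"].round(4),o["dq"].round(3))
E
```

```text
2.65 [0.5886 0.3234 0.0792] [-3.024 -0.852  0.025] [-0.007 -0.012  0.051  0.     0.162  0.002] [-3.7 -1.2 -6.1]
2.7 [0.5886 0.3231 0.0816] [ 3.024  0.852 -0.027] [-0.005 -0.064 -0.079  0.     0.049  0.002] [-0.9 -0.6 -0. ]
2.75 [0.5912 0.3241 0.0862] [-3.023 -0.851  0.016] [-0.003 -0.062 -0.089  0.001 -0.002 -0.001] [-0.2  0.8  0.9]
2.8 [0.5937 0.325  0.0902] [-0.002 -0.046 -0.067 -0.001 -0.009 -0.002]
```

Call:
jog_arm:
  steps:
    - {"dx": 0.01, "dy": 0.0, "dz": -0.3, "twist": 0}
    - {"dx": 0.01, "dy": 0.0, "dz": -0.6, "twist": 0}
    - {"dx": 0.01, "dy": 0.0, "dz": -0.9, "twist": 0}
    - {"dx": 0.01, "dy": 0.0, "dz": -1.15, "twist": 0}
    - {"dx": 0.01, "dy": 0.0, "dz": -1.25, "twist": 0}
  gripper: 35

```text
t: 3.42
tool_pos: [0.5933, 0.3246, 0.0132]
tool_rot: [-3.023, -0.851, 0.009]
contact_force: [0.0, -0.9, 0.4]
opening: 0.0738
```

Call:
jog_arm:
  steps:
    - {"dx": 0, "dy": 0.0, "dz": -0.05, "twist": 0}
    - {"dx": 0, "dy": 0.0, "dz": -0.05, "twist": 0}

```text
t: 3.68
tool_pos: [0.5933, 0.3246, 0.0101]
tool_rot: [-3.023, -0.851, 0.01]
contact_force: [-0.6, -1.2, 1.0]
opening: 0.0735
```

Call:
jog_arm:
  steps:
    - {"dx": 0.01, "dy": 0.01, "dz": -0.07, "twist": 0}
    - {"dx": 0.01, "dy": 0.01, "dz": -0.14, "twist": 0}
    - {"dx": 0.01, "dy": 0.01, "dz": -0.2, "twist": 0}
    - {"dx": 0.01, "dy": 0.01, "dz": -0.2, "twist": 0}

```text
t: 4.18
tool_pos: [0.5936, 0.325, -0.0024]
tool_rot: [-3.023, -0.851, 0.011]
contact_force: [-0.5, 0.3, 0.0]
opening: 0.0734
```

No contact so far; close onto the plate.

Call:
jog_arm:
  steps:
    - {"dx": 0.0, "dy": 0.0, "dz": 0, "twist": 0}
    - {"dx": 0.0, "dy": 0.0, "dz": 0, "twist": 0}
    - {"dx": 0.0, "dy": 0.0, "dz": 0, "twist": 0}
    - {"dx": 0.0, "dy": 0.0, "dz": 0, "twist": 0}
  gripper: 110
  newtons: 60

```text
t: 4.68
tool_pos: [0.5942, 0.3253, -0.0016]
tool_rot: [-3.023, -0.851, 0.008]
contact_force: [0.9, 0.4, 4.6]
opening: 0.0594
```

```bash
python3 - <<'E'
from h import *
from station import ctrl
for n in("side","top"):
    im=ctrl.get_image(n); np.savez(n+"2.npz",**im)
    f=im["frame"][:,:,::-1]
    c=f[60:200,230:370] if n=="side" else f[150:250,190:300]
    cv2.imwrite(f"pics/{n}2.png",cv2.resize(c,(700,560),interpolation=cv2.INTER_CUBIC))
o=ctrl.get_obs();print(o["tool_pos"],o["contact_force"],o["opening"])
E
```

```text
[ 0.59419096  0.32528981 -0.00157668] [-0.62530968  0.26335146  5.44737749] 0.05954221339035875
```

View pics/side2.png

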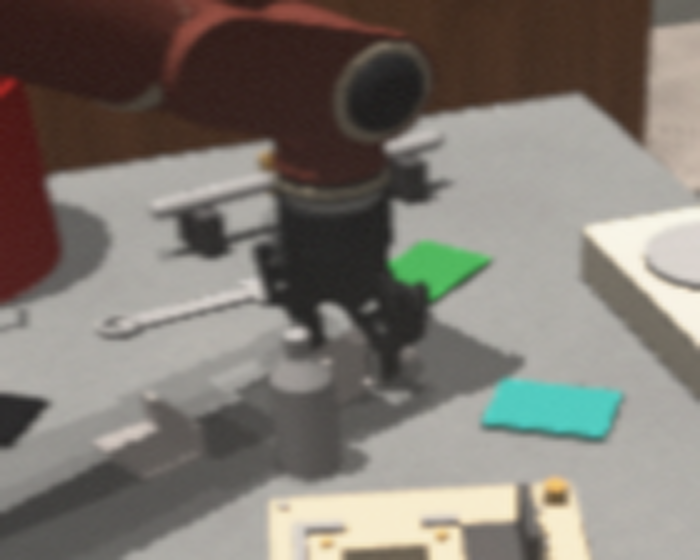

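Call:
jog_arm:
  steps:
    - {"dx": 0.0, "dy": 0.0, "dz": 0.1, "twist": 0}
    - {"dx": 0.0, "dy": 0.0, "dz": 0.3, "twist": 0}
    - {"dx": 0.0, "dy": 0.0, "dz": 0.6, "twist": 0}
    - {"dx": 0.0, "dy": 0.0, "dz": 1.0, "twist": 0}
    - {"dx": 0.0, "dy": 0.0, "dz": 1.0, "twist": 0}

```text
t: 5.4
tool_pos: [0.5967, 0.3263, 0.063]
tool_rot: [-3.022, -0.851, -0.003]
contact_force: [0.6, -0.1, -1.2]
opening: 0.0595
```

```bash
python3 - <<'E'
from h import *
from station import ctrl
im=ctrl.get_image("side");n="side"; np.savez(n+"3.npz",**im)
f=im["frame"][:,:,::-1]
c=f[60:200,230:370] if n=="side" else f[150:250,190:300]
cv2.imwrite(f"pics/{n}3.png",cv2.resize(c,(700,560),interpolation=cv2.INTER_CUBIC))
o=ctrl.get_obs();print(o["tool_pos"],o["contact_force"],o["wrist_torque"],o["opening"])
E
```

```text
[0.59558911 0.32586497 0.06105447] [-1.09036788  0.08307045 -1.5768648 ] [-0.00909611  0.00038222 -0.04037046] 0.05961059411690538
```

View pics/side3.png

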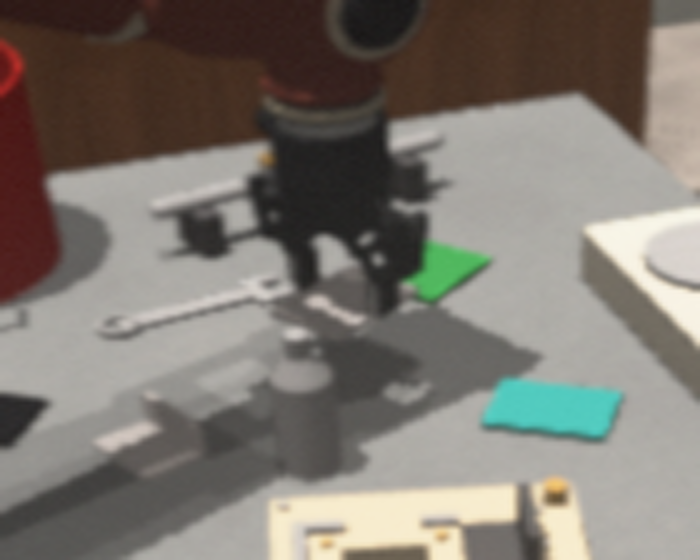

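Call:
jog_arm:
  steps:
    - {"dx": 0.0, "dy": 0.0, "dz": 0.8, "twist": 0}
    - {"dx": 0.0, "dy": 0.0, "dz": 1.6, "twist": 0}
    - {"dx": 0.0, "dy": 0.0, "dz": 2.2, "twist": 0}
    - {"dx": -0.1, "dy": -0.5, "dz": 2.3, "twist": -0.5}
    - {"dx": -0.3, "dy": -1.3, "dz": 2.3, "twist": -1.3}

```text
t: 6.08
tool_pos: [0.5777, 0.2479, 0.1997]
tool_rot: [-3.1, -0.5, -0.001]
contact_force: [-0.8, -1.4, -0.9]
opening: 0.0596
```

Call:
jog_arm:
  steps:
    - {"dx": -0.2, "dy": -0.8, "dz": 0, "twist": -0.8}
    - {"dx": -0.4, "dy": -1.6, "dz": 0, "twist": -1.6}
    - {"dx": -0.6, "dy": -2.4, "dz": 0, "twist": -2.4}
    - {"dx": -0.8, "dy": -3.1, "dz": 0, "twist": -3.2}
    - {"dx": -0.84, "dy": -3.4, "dz": 0, "twist": -3.4}

```text
t: 6.7
tool_pos: [0.5263, 0.0423, 0.1988]
tool_rot: [-3.11, 0.433, 0.0]
contact_force: [-0.1, 0.1, -2.2]
opening: 0.0591
```

Call:
jog_arm:
  steps:
    - {"dx": 0.035, "dy": -0.065, "dz": -0.6, "twist": 0.06}
    - {"dx": 0.035, "dy": -0.065, "dz": -1.2, "twist": 0.06}
    - {"dx": 0.035, "dy": -0.065, "dz": -1.8, "twist": 0.06}
    - {"dx": 0.035, "dy": -0.065, "dz": -2.05, "twist": 0.06}
    - {"dx": 0.035, "dy": -0.065, "dz": -2.2, "twist": 0.06}

```text
t: 7.32
tool_pos: [0.5284, 0.0387, 0.0663]
tool_rot: [-3.112, 0.415, 0.001]
contact_force: [0.4, 0.2, -0.1]
opening: 0.0595
```

Call:
jog_arm:
  steps:
    - {"dx": 0, "dy": 0, "dz": 0, "twist": 0}

```text
t: 7.45
tool_pos: [0.5289, 0.0389, 0.0667]
tool_rot: [-3.112, 0.415, 0.001]
contact_force: [-0.0, -0.2, -0.3]
opening: 0.0596
```

```bash
python3 - <<'E'
from h import *
from station import ctrl
for n in("side","top"):
    im=ctrl.get_image(n); np.savez(n+"4.npz",**im)
    f=im["frame"][:,:,::-1]
    c=f[120:240,265:385] if n=="side" else f[160:260,270:370]
    cv2.imwrite(f"pics/{n}4.png",cv2.resize(c,(600,600),interpolation=cv2.INTER_CUBIC))
    o=ctrl.get_obs();print(o["tool_pos"],o["tool_rot"],o["contact_force"],o["opening"])
E
```

```text
[0.52937852 0.03885411 0.0673492 ] [-3.11191995e+00  4.14623427e-01 -1.45800182e-03] [ 0.38771046  0.11900972 -1.73402939] 0.059566533761236794
[0.52956728 0.03877956 0.06768102] [-3.11188481e+00  4.14845998e-01 -2.38529791e-03] [ 0.43986006  0.15745729 -0.88821379] 0.059593126197218224
```

View pics/side4.png

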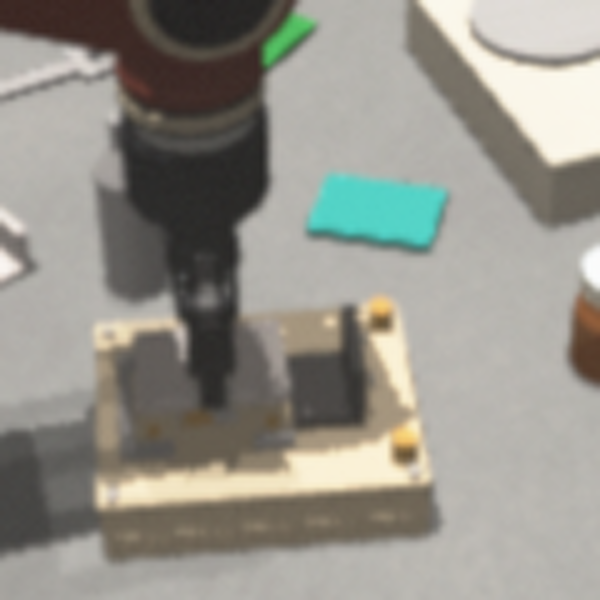

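View pics/top4.png

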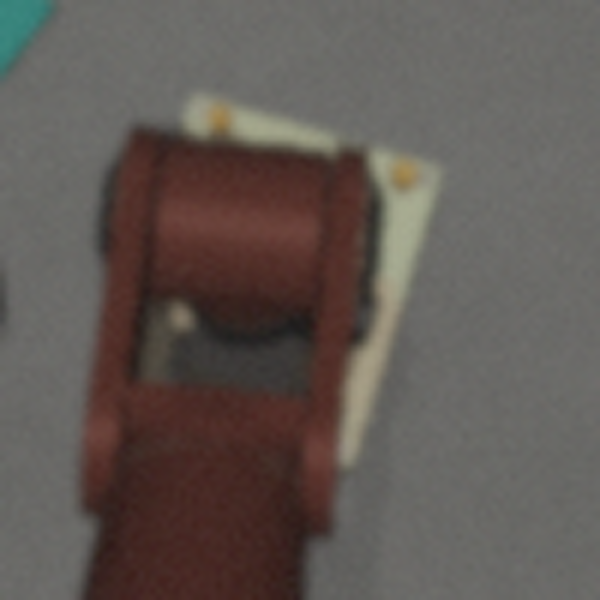

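```bash
python3 - <<'E'
from m import *
im=load("side4.npz"); S=6; b=(275,165,360,240)
I=cv2.resize(im["frame"][b[1]:b[3],b[0]:b[2],::-1].copy(),None,fx=S,fy=S,interpolation=cv2.INTER_CUBIC)
I=cv2.convertScaleAbs(I,alpha=1.5)
def dr(p,P,c):
    uv=((proj(im,pose(*p,P))-[b[0],b[1]]+.5)*S-.5)
    cv2.polylines(I,[np.round(uv*16).astype(np.int32)],True,c,1,cv2.LINE_AA,4)
H=(.5525,.0318,np.radians(-15.23))
dr(H,rect(.18,.15,.045),(0,0,255)); dr(H,rect(.033,.056,.053,.036),(255,0,255))
p=(.5294,.0388,np.radians(-15.2))
dr(p,rect(.084,.062,.077),(0,255,0)); dr(p,rect(.084,.062,.069),(0,255,255))
cv2.imwrite("pics/ov4.png",I)
E
```

```text
(no output)
```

View pics/ov4.png

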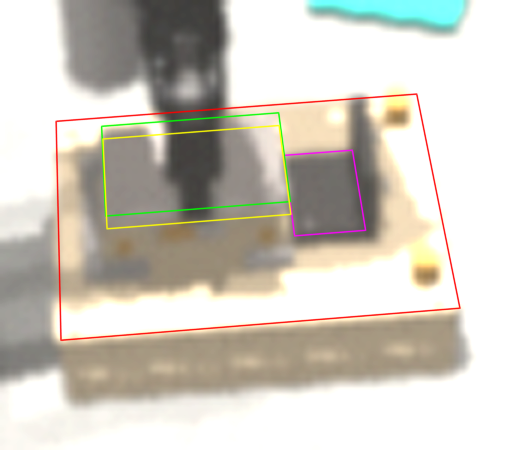

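Call:
jog_arm:
  steps:
    - {"dx": -0.02, "dy": -0.01, "dz": -0.08, "twist": 0}
    - {"dx": -0.02, "dy": -0.01, "dz": -0.16, "twist": 0}
    - {"dx": -0.02, "dy": -0.01, "dz": -0.22, "twist": 0}
    - {"dx": -0.02, "dy": -0.01, "dz": -0.25, "twist": 0}
    - {"dx": -0.02, "dy": -0.01, "dz": -0.25, "twist": 0}

```text
t: 8.18
tool_pos: [0.5282, 0.0382, 0.0524]
tool_rot: [-3.112, 0.415, -0.002]
contact_force: [-0.9, 0.5, -1.3]
opening: 0.0596
```

Call:
jog_arm:
  steps:
    - {"dx": 0, "dy": 0, "dz": -0.03, "twist": 0}
    - {"dx": 0, "dy": 0, "dz": -0.03, "twist": 0}

```text
t: 8.43
tool_pos: [0.5281, 0.0382, 0.0505]
tool_rot: [-3.112, 0.415, -0.001]
contact_force: [0.4, 0.3, -1.0]
opening: 0.0596
```

Call:
jog_arm:
  steps:
    - {"dx": 0, "dy": 0, "dz": -0.025, "twist": 0}
    - {"dx": 0, "dy": 0, "dz": -0.025, "twist": 0}

```text
t: 8.68
tool_pos: [0.528, 0.0382, 0.0488]
tool_rot: [-3.112, 0.415, -0.001]
contact_force: [-0.5, 0.2, -0.6]
opening: 0.059
```

Call:
jog_arm:
  steps:
    - {"dx": 0, "dy": 0, "dz": -0.02, "twist": 0}
    - {"dx": 0, "dy": 0, "dz": -0.02, "twist": 0}

```text
t: 8.93
tool_pos: [0.5282, 0.0382, 0.0479]
tool_rot: [-3.112, 0.415, -0.001]
contact_force: [-0.6, 0.2, 0.5]
opening: 0.0595
```

Call:
jog_arm:
  steps:
    - {"dx": 0, "dy": 0, "dz": -0.02, "twist": 0}
    - {"dx": 0, "dy": 0, "dz": -0.02, "twist": 0}

```text
t: 9.18
tool_pos: [0.5283, 0.0382, 0.0477]
tool_rot: [-3.112, 0.415, -0.001]
contact_force: [-4.3, 0.3, 5.6]
opening: 0.0595
```

Call:
jog_arm:
  steps:
    - {"dx": 0, "dy": 0, "dz": -0.02, "twist": 0}
    - {"dx": 0, "dy": 0, "dz": -0.02, "twist": 0}

```text
t: 9.43
tool_pos: [0.5283, 0.0382, 0.0476]
tool_rot: [-3.112, 0.415, 0.001]
contact_force: [-5.2, -0.6, 7.4]
opening: 0.0597
```

Call:
jog_arm:
  steps:
    - {"dx": -0.016, "dy": 0.004, "dz": 0, "twist": 0}
    - {"dx": -0.016, "dy": 0.004, "dz": 0, "twist": 0}

```text
t: 9.68
tool_pos: [0.5274, 0.0385, 0.0477]
tool_rot: [-3.112, 0.414, 0.0]
contact_force: [0.1, 0.7, 2.5]
opening: 0.0593
```

Call:
jog_arm:
  steps:
    - {"dx": 0, "dy": 0, "dz": -0.02, "twist": 0}
    - {"dx": 0, "dy": 0, "dz": -0.02, "twist": 0}

```text
t: 9.93
tool_pos: [0.5274, 0.0385, 0.0474]
tool_rot: [-3.112, 0.414, 0.001]
contact_force: [-4.0, -0.5, 8.2]
opening: 0.0593
```

```bash
python3 - <<'E'
from m import *
from station import ctrl
im=ctrl.get_image("side"); np.savez("side5.npz",**im)
o=ctrl.get_obs();print(o["tool_pos"],o["contact_force"],o["wrist_torque"])
S=7; b=(275,165,360,240)
I=cv2.resize(im["frame"][b[1]:b[3],b[0]:b[2],::-1].copy(),None,fx=S,fy=S,interpolation=cv2.INTER_CUBIC)
I=cv2.convertScaleAbs(I,alpha=1.4); cv2.imwrite("pics/raw5.png",I)
def dr(p,P,c):
    uv=((proj(im,pose(*p,P))-[b[0],b[1]]+.5)*S-.5)
    cv2.polylines(I,[np.round(uv*16).astype(np.int32)],True,c,1,cv2.LINE_AA,4)
H=(.5525,.0318,np.radians(-15.23))
dr(H,rect(.18,.15,.045),(0,0,255)); dr(H,rect(.033,.056,.053,.036),(255,0,255))
p=(.5274,.0385,np.radians(-15.2))
dr(p,rect(.084,.062,.057),(0,255,0)); dr(p,rect(.084,.062,.049),(0,255,255))
cv2.imwrite("pics/ov5.png",I)
E
```

```text
[0.5274254  0.03848103 0.04735864] [-4.49615008  0.98237991  7.1751164 ] [-0.04517867  0.67645132  0.01487594]
```

View pics/ov5.png

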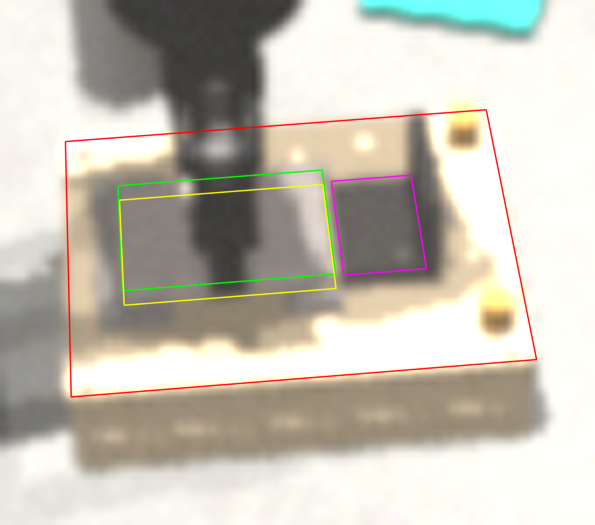

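View pics/raw5.png

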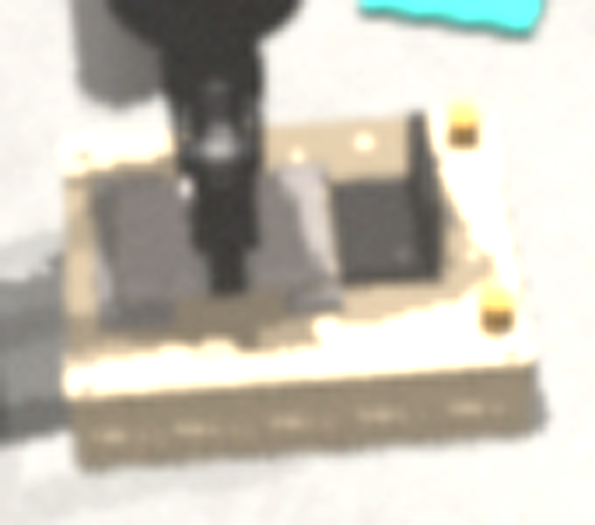

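Call:
jog_arm:
  steps:
    - {"dx": 0, "dy": 0, "dz": 0.01, "twist": 0}
    - {"dx": 0, "dy": 0, "dz": 0.01, "twist": 0}
    - {"dx": 0, "dy": 0, "dz": 0.01, "twist": 0}
    - {"dx": 0, "dy": 0, "dz": 0.1, "twist": 0}
  gripper: 0

```text
t: 10.48
tool_pos: [0.5269, 0.0385, 0.0529]
tool_rot: [-3.112, 0.414, 0.004]
contact_force: [1.2, 0.8, 0.2]
opening: 0.0855
```

Call:
jog_arm:
  steps:
    - {"dx": 0, "dy": 0, "dz": 0.5, "twist": 0}
    - {"dx": 0, "dy": 0, "dz": 1.3, "twist": 0}
    - {"dx": 0, "dy": -0.8, "dz": 1.7, "twist": 0}
    - {"dx": 0, "dy": -1.7, "dz": 1.7, "twist": 0}
    - {"dx": 0, "dy": -2.6, "dz": 1.7, "twist": 0}
  gripper: 0

```text
t: 11.1
tool_pos: [0.5272, -0.119, 0.1562]
tool_rot: [-3.113, 0.413, 0.0]
contact_force: [0.2, -0.9, 0.3]
opening: 0.0855
```

```bash
cat > look.py <<'E'
from m import *
from station import ctrl
import sys
k=sys.argv[1]
o=ctrl.get_obs();print(o["t"],o["tool_pos"],o["contact_force"],o["opening"])
out=[]
for n,b in(("side",(275,165,360,240)),("top",(280,170,350,245))):
    im=ctrl.get_image(n); np.savez(n+k+".npz",**im)
    c=im["frame"][b[1]:b[3],b[0]:b[2],::-1]
    out.append(cv2.resize(c,(400,400),interpolation=cv2.INTER_CUBIC))
cv2.imwrite(f"pics/look{k}.png",np.hstack(out))
E
python3 look.py 6
```

```text
11.1 [ 0.52721379 -0.11904641  0.15619332] [ 0.18005298 -0.89995156  0.27574328] 0.08547530970156653
```

View pics/look6.png

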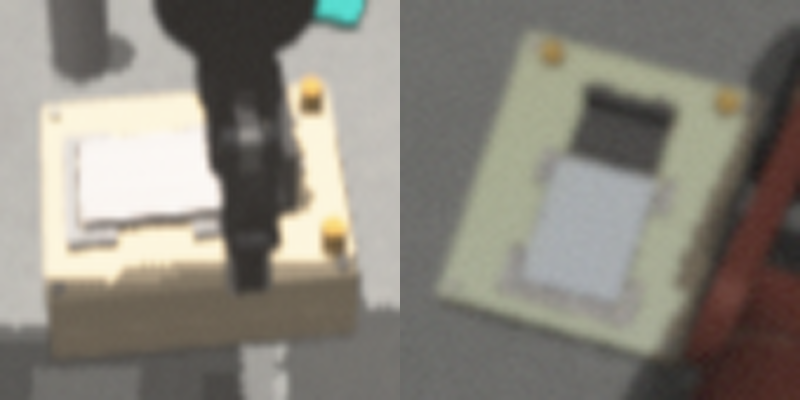

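```bash
python3 - <<'E'
from m import *
im=load("top6.npz")
P=[[rect(.084,.062,.057)]]
x0=(.5274,.0385,np.radians(-15.2)); b=bx(im,pose(*x0,P[0][0]),2)
print(fit(im,P,b,x0)); 
S=8;b=(285,175,350,245)
I=cv2.resize(im["frame"][b[1]:b[3],b[0]:b[2],::-1].copy(),None,fx=S,fy=S,interpolation=cv2.INTER_CUBIC)
def dr(p,P,c):
    uv=((proj(im,pose(*p,P))-[b[0],b[1]]+.5)*S-.5)
    cv2.polylines(I,[np.round(uv*16).astype(np.int32)],True,c,1,cv2.LINE_AA,4)
H=(.5525,.0318,np.radians(-15.23))
dr(H,rect(.089,.067,.0515,-.025),(255,0,0))
dr(x0,rect(.084,.062,.057),(0,0,255))
cv2.imwrite("pics/ov6.png",I)
E
```

```text
(array([ 0.52565802,  0.03970436, -0.26402812]), np.float64(448.8246026612187))
```

View pics/ov6.png

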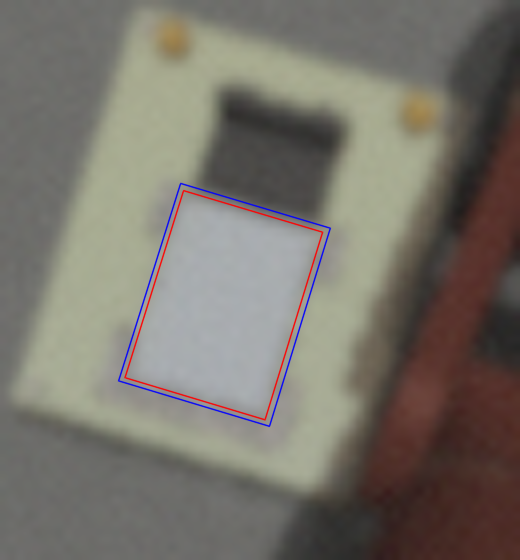

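Call:
jog_arm:
  steps:
    - {"dx": 0, "dy": 0.9, "dz": 0, "twist": 0}
    - {"dx": 0, "dy": 1.8, "dz": -0.3, "twist": 0}
    - {"dx": 0.02, "dy": 2.62, "dz": -0.7, "twist": 0}
    - {"dx": 0.02, "dy": 2.62, "dz": -1.1, "twist": 0}
    - {"dx": 0.02, "dy": 2.62, "dz": -1.35, "twist": 0}
  gripper: 255

```text
t: 11.82
tool_pos: [0.5273, 0.0368, 0.0735]
tool_rot: [-3.113, 0.42, 0.004]
contact_force: [-0.5, 0.5, 0.9]
opening: 0.0001
```

Call:
jog_arm:
  steps:
    - {"dx": 0, "dy": 0, "dz": 0, "twist": 0}
    - {"dx": 0, "dy": 0, "dz": 0, "twist": 0}

```text
t: 12.08
tool_pos: [0.5279, 0.0364, 0.0743]
tool_rot: [-3.113, 0.421, 0.002]
contact_force: [-0.2, 0.2, 0.0]
opening: -0.0002
```

Call:
jog_arm:
  steps:
    - {"dx": 0, "dy": 0.035, "dz": -0.1, "twist": 0}
    - {"dx": 0, "dy": 0.035, "dz": -0.2, "twist": 0}
    - {"dx": 0, "dy": 0.035, "dz": -0.24, "twist": 0}
    - {"dx": 0, "dy": 0.035, "dz": -0.24, "twist": 0}

```text
t: 12.58
tool_pos: [0.5276, 0.0385, 0.0595]
tool_rot: [-3.113, 0.422, 0.003]
contact_force: [-0.8, 0.0, -0.6]
opening: 0.0002
```

Call:
jog_arm:
  steps:
    - {"dx": 0, "dy": 0, "dz": -0.03, "twist": 0}
    - {"dx": 0, "dy": 0, "dz": -0.06, "twist": 0}

```text
t: 12.82
tool_pos: [0.5279, 0.0385, 0.057]
tool_rot: [3.113, -0.422, -0.004]
contact_force: [-5.7, 0.1, 11.4]
opening: 0.0002
```

Call:
jog_arm:
  steps:
    - {"dx": 0, "dy": 0, "dz": -0.03, "twist": 0}
    - {"dx": 0, "dy": 0, "dz": -0.03, "twist": 0}

```text
t: 13.08
tool_pos: [0.5279, 0.0385, 0.0569]
tool_rot: [3.113, -0.421, -0.005]
contact_force: [-6.7, -0.1, 10.4]
opening: -0.0002
```

Call:
jog_arm:
  steps:
    - {"dx": 0, "dy": 0, "dz": -0.03, "twist": 0}
    - {"dx": 0, "dy": 0, "dz": -0.06, "twist": 0}
    - {"dx": 0, "dy": 0, "dz": -0.06, "twist": 0}

```text
t: 13.45
tool_pos: [0.5281, 0.0385, 0.0557]
tool_rot: [3.113, -0.421, -0.007]
contact_force: [-8.0, -0.3, 13.9]
opening: -0.0002
```

Call:
jog_arm:
  steps:
    - {"dx": 0, "dy": 0, "dz": -0.06, "twist": 0}
    - {"dx": 0, "dy": 0, "dz": -0.08, "twist": 0}
    - {"dx": 0, "dy": 0, "dz": -0.08, "twist": 0}

```text
t: 13.82
tool_pos: [0.528, 0.0384, 0.0535]
tool_rot: [3.112, -0.42, -0.01]
contact_force: [-9.4, -0.5, 16.5]
opening: 0.0001
```

Call:
jog_arm:
  steps:
    - {"dx": 0, "dy": 0, "dz": -0.06, "twist": 0}
    - {"dx": 0, "dy": 0, "dz": -0.08, "twist": 0}
    - {"dx": 0, "dy": 0, "dz": -0.08, "twist": 0}

```text
t: 14.2
tool_pos: [0.528, 0.0385, 0.053]
tool_rot: [3.112, -0.419, -0.015]
contact_force: [-15.2, 0.0, 26.9]
opening: 0.0002
```

Call:
jog_arm:
  steps:
    - {"dx": 0, "dy": 0, "dz": -0.06, "twist": 0}
    - {"dx": 0, "dy": 0, "dz": -0.09, "twist": 0}
    - {"dx": 0, "dy": 0, "dz": -0.09, "twist": 0}

```text
t: 14.58
tool_pos: [0.528, 0.0384, 0.0529]
tool_rot: [3.111, -0.418, -0.021]
contact_force: [-18.0, -0.5, 33.9]
opening: 0.0001
```

Call:
jog_arm:
  steps:
    - {"dx": 0, "dy": 0, "dz": 0.1, "twist": 0}
    - {"dx": -0.52, "dy": -0.135, "dz": 0.13, "twist": 0}
    - {"dx": -0.52, "dy": -0.135, "dz": 0.06, "twist": 0}
    - {"dx": -0.52, "dy": -0.135, "dz": 0.02, "twist": 0}
    - {"dx": -0.52, "dy": -0.135, "dz": -0.02, "twist": 0}

```text
t: 15.2
tool_pos: [0.4973, 0.0304, 0.053]
tool_rot: [3.111, -0.418, -0.023]
contact_force: [-10.1, -0.3, 21.3]
opening: -0.0003
```

Call:
jog_arm:
  steps:
    - {"dx": 0, "dy": 0, "dz": -0.04, "twist": 0}
    - {"dx": 0, "dy": 0, "dz": -0.05, "twist": 0}
    - {"dx": 0, "dy": 0, "dz": -0.05, "twist": 0}

```text
t: 15.58
tool_pos: [0.4974, 0.0304, 0.053]
tool_rot: [3.11, -0.417, -0.03]
contact_force: [-14.5, 0.5, 22.9]
opening: 0.0
```

Call:
jog_arm:
  steps:
    - {"dx": 0.0, "dy": 0.0, "dz": 0.1, "twist": 0}
    - {"dx": 0.14, "dy": 0.515, "dz": 0.15, "twist": 0}
    - {"dx": 0.14, "dy": 0.515, "dz": 0.15, "twist": 0}

```text
t: 15.95
tool_pos: [0.5069, 0.0624, 0.0623]
tool_rot: [3.11, -0.413, -0.028]
contact_force: [1.2, -0.3, 0.2]
opening: 0.0001
```

Call:
jog_arm:
  steps:
    - {"dx": -0.02, "dy": -0.02, "dz": -0.08, "twist": 0}
    - {"dx": -0.02, "dy": -0.02, "dz": -0.15, "twist": 0}
    - {"dx": -0.02, "dy": -0.02, "dz": -0.18, "twist": 0}
    - {"dx": -0.02, "dy": -0.02, "dz": -0.18, "twist": 0}

```text
t: 16.45
tool_pos: [0.5054, 0.0608, 0.053]
tool_rot: [3.11, -0.414, -0.031]
contact_force: [-6.3, 0.8, 13.8]
opening: 0.0003
```

Call:
jog_arm:
  steps:
    - {"dx": 0, "dy": 0, "dz": 0.1, "twist": 0}
    - {"dx": 0.9, "dy": -0.25, "dz": 0.15, "twist": 0}
    - {"dx": 0.9, "dy": -0.25, "dz": 0.05, "twist": 0}
    - {"dx": 0.9, "dy": -0.25, "dz": -0.03, "twist": 0}
    - {"dx": 0.9, "dy": -0.25, "dz": -0.03, "twist": 0}

```text
t: 17.08
tool_pos: [0.5601, 0.0451, 0.0531]
tool_rot: [3.109, -0.414, -0.028]
contact_force: [0.0, -2.5, 8.3]
opening: 0.0001
```

Call:
jog_arm:
  steps:
    - {"dx": 0, "dy": 0, "dz": 0.1, "twist": 0}
    - {"dx": -0.14, "dy": -0.515, "dz": 0.15, "twist": 0}
    - {"dx": -0.14, "dy": -0.515, "dz": 0.05, "twist": 0}
    - {"dx": -0.14, "dy": -0.515, "dz": -0.03, "twist": 0}
    - {"dx": -0.14, "dy": -0.515, "dz": -0.03, "twist": 0}

```text
t: 17.7
tool_pos: [0.551, 0.0143, 0.053]
tool_rot: [3.107, -0.413, -0.033]
contact_force: [-9.0, -2.9, 16.0]
opening: 0.0
```

Call:
jog_arm:
  steps:
    - {"dx": 0, "dy": 0, "dz": 0.5, "twist": 0}
    - {"dx": 0, "dy": 0, "dz": 1.5, "twist": 0}
    - {"dx": 0, "dy": 0, "dz": 2.5, "twist": 0}
  gripper: 0

```text
t: 18.08
tool_pos: [0.55, 0.0153, 0.2031]
tool_rot: [3.108, -0.411, -0.037]
contact_force: [1.2, -0.1, -0.4]
opening: 0.0543
```

```bash
cat > tilt.py <<'E'
from h import *
from station import ctrl
def show(o):
    Rm=R.from_rotvec(o["tool_rot"]).as_matrix(); z=Rm[:,2]; y=Rm[:,1]
    print(round(o["t"],2),o["tool_pos"].round(4),"tiltdeg x,y",np.degrees(z[:2]).round(2),"yaw",np.degrees(np.arctan2(y[1],y[0])).round(2),o["contact_force"].round(1),round(float(o["opening"]),4))
if __name__=="__main__":
    import sys
    show(ctrl.get_obs())
    for i in range(int(sys.argv[1])):
        ctrl.get_image("side"); show(ctrl.get_obs())
E
python3 tilt.py 1
```

```text
18.07 [0.55   0.0153 0.2031] tiltdeg x,y [-1.39 -0.18] yaw -105.08 [ 1.2 -0.1 -0.4] 0.0543
18.12 [0.5548 0.0149 0.2139] tiltdeg x,y [-0.48 -0.28] yaw -105.07 [3.2 0.1 6.6] 0.0615
```

Call:
jog_arm:
  steps:
    - {"dx": -0.3, "dy": 0.8, "dz": 0, "twist": 0.7}
    - {"dx": -0.7, "dy": 1.6, "dz": 0, "twist": 1.4}
    - {"dx": -1.1, "dy": 2.5, "dz": 0, "twist": 2.1}
    - {"dx": -1.4, "dy": 3.3, "dz": 0, "twist": 2.8}
    - {"dx": -1.7, "dy": 3.9, "dz": 0, "twist": 3.4}

```text
t: 18.75
tool_pos: [0.451, 0.2511, 0.2128]
tool_rot: [3.09, 0.524, -0.011]
contact_force: [0.1, 0.5, 0.8]
opening: 0.0856
```

```bash
python3 - <<'E'
from m import *
t=load("top0.npz"); s=load("side0.npz")
x0=(.461,.2755,np.radians(20.9)); bb=[(im,bx(im,pose(*x0,fl+up),6)) for im in(t,s)]
def cost(p,ims=bb,sep=False):
    c=0
    for im,b in ims:
        I=im["frame"][b[1]:b[3],b[0]:b[2]].astype(float).reshape(-1,3)
        ms=[mask(im,[pose(*p,P) for P in g],b).ravel() for g in KE]
        A=np.stack([np.ones(len(I))]+ms,1); q=np.linalg.lstsq(A,I,rcond=None)[0]
        c+=np.mean((A@q-I)**2)
    return c
r=minimize(cost,x0,method="Nelder-Mead",options=dict(initial_simplex=np.array([x0,(.465,.2755,.365),(.461,.28,.365),(.461,.2755,.40)]),xatol=1e-5,fatol=1e-3))
print(r.x[:2],np.degrees(r.x[2]),r.fun)
for a in(19,20,21,22): print(a,cost((r.x[0],r.x[1],np.radians(a)),bb[:1]),cost((r.x[0],r.x[1],np.radians(a)),bb[1:]))
E
python3 tilt.py 0
```

```text
[0.4611423  0.27583514] 20.86512072369211 25.591687507325247
19 11.262868154187332 23.65086204905725
20 8.421885674802605 22.23389467233316
21 7.219374891707635 18.399057235991002
22 7.128634387177903 22.520371923676223
18.75 [0.451  0.2511 0.2128] tiltdeg x,y [-0.32 -0.5 ] yaw -70.76 [0.1 0.5 0.8] 0.0856
```

Call:
jog_arm:
  steps:
    - {"dx": -0.05, "dy": 0.33, "dz": -0.4, "twist": 0.17}
    - {"dx": -0.05, "dy": 0.33, "dz": -1.1, "twist": 0.17}
    - {"dx": -0.05, "dy": 0.33, "dz": -1.8, "twist": 0.17}
    - {"dx": -0.05, "dy": 0.33, "dz": -2.2, "twist": 0.17}
    - {"dx": -0.05, "dy": 0.33, "dz": -2.4, "twist": 0.17}

```text
t: 19.38
tool_pos: [0.4461, 0.2709, 0.0661]
tool_rot: [3.081, 0.57, -0.017]
contact_force: [-0.8, 0.1, -0.4]
opening: 0.0855
```

```bash
python3 tilt.py 2; python3 - <<'E'
from m import *
from station import ctrl
im=ctrl.get_image("side"); np.savez("side7.npz",**im)
cv2.imwrite("pics/s7.png",cv2.resize(im["frame"][100:220,210:350,::-1],None,fx=5,fy=5,interpolation=cv2.INTER_CUBIC))
E
```

```text
19.38 [0.4461 0.2709 0.0661] tiltdeg x,y [-0.52 -0.58] yaw -69.02 [-0.8  0.1 -0.4] 0.0855
19.43 [0.4459 0.2706 0.0656] tiltdeg x,y [-0.56 -0.6 ] yaw -69.03 [-0.8 -1.  -0.9] 0.0852
19.48 [0.4466 0.2708 0.0671] tiltdeg x,y [-0.48 -0.57] yaw -69.04 [-0.2 -0.2  0.1] 0.0858
```

View pics/s7.png

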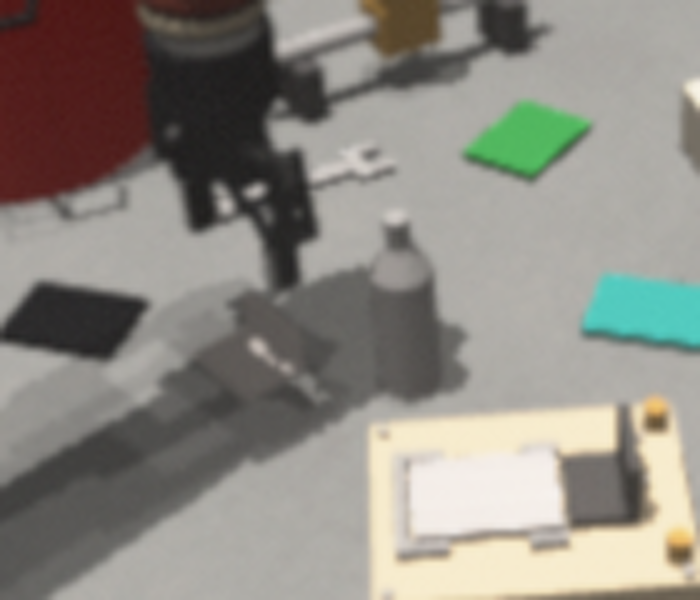

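Call:
jog_arm:
  steps:
    - {"dx": 0.02, "dy": 0, "dz": -0.3, "twist": 0}
    - {"dx": 0.02, "dy": 0, "dz": -0.55, "twist": 0}
    - {"dx": 0.02, "dy": 0, "dz": -0.8, "twist": 0}
    - {"dx": 0.02, "dy": 0, "dz": -0.95, "twist": 0}
    - {"dx": 0.02, "dy": 0, "dz": -1.0, "twist": 0}
  gripper: 30

```text
t: 20.15
tool_pos: [0.4484, 0.2709, 0.0075]
tool_rot: [3.081, 0.57, -0.014]
contact_force: [-1.2, -0.2, -0.3]
opening: 0.0754
```

Call:
jog_arm:
  steps:
    - {"dx": 0.02, "dy": 0, "dz": -0.05, "twist": 0}
    - {"dx": 0.02, "dy": 0, "dz": -0.06, "twist": 0}

```text
t: 20.4
tool_pos: [0.4498, 0.271, 0.004]
tool_rot: [3.081, 0.57, -0.014]
contact_force: [-0.4, 0.3, -0.5]
opening: 0.0756
```

Call:
jog_arm:
  steps:
    - {"dx": 0, "dy": 0, "dz": 0, "twist": 0}
    - {"dx": 0, "dy": 0, "dz": 0, "twist": 0}
    - {"dx": 0, "dy": 0, "dz": 0, "twist": 0}
    - {"dx": 0, "dy": 0, "dz": 0, "twist": 0}
  gripper: 120

```text
t: 20.9
tool_pos: [0.4507, 0.2713, 0.005]
tool_rot: [3.082, 0.57, -0.01]
contact_force: [2.1, -0.2, 4.6]
opening: 0.0584
```

```bash
python3 tilt.py 0
```

```text
20.9 [0.4507 0.2713 0.005 ] tiltdeg x,y [-0.29 -0.5 ] yaw -69.05 [ 2.1 -0.2  4.6] 0.0584
```

Call:
jog_arm:
  steps:
    - {"dx": 0, "dy": 0, "dz": 0.1, "twist": 0}
    - {"dx": 0, "dy": 0, "dz": 0.4, "twist": 0}
    - {"dx": 0, "dy": 0, "dz": 0.8, "twist": 0}
    - {"dx": 0, "dy": 0, "dz": 1.0, "twist": 0}

```text
t: 21.4
tool_pos: [0.4513, 0.2717, 0.0669]
tool_rot: [3.082, 0.57, -0.007]
contact_force: [0.5, -0.3, -1.5]
opening: 0.0582
```

```bash
python3 tilt.py 0;  python3 - <<'E'
from m import *
from station import ctrl
im=ctrl.get_image("side"); np.savez("side8.npz",**im)
cv2.imwrite("pics/s8.png",cv2.resize(im["frame"][100:220,210:350,::-1],None,fx=5,fy=5,interpolation=cv2.INTER_CUBIC))
E
```

```text
21.4 [0.4513 0.2717 0.0669] tiltdeg x,y [-0.18 -0.44] yaw -69.05 [ 0.5 -0.3 -1.5] 0.0582
```

View pics/s8.png

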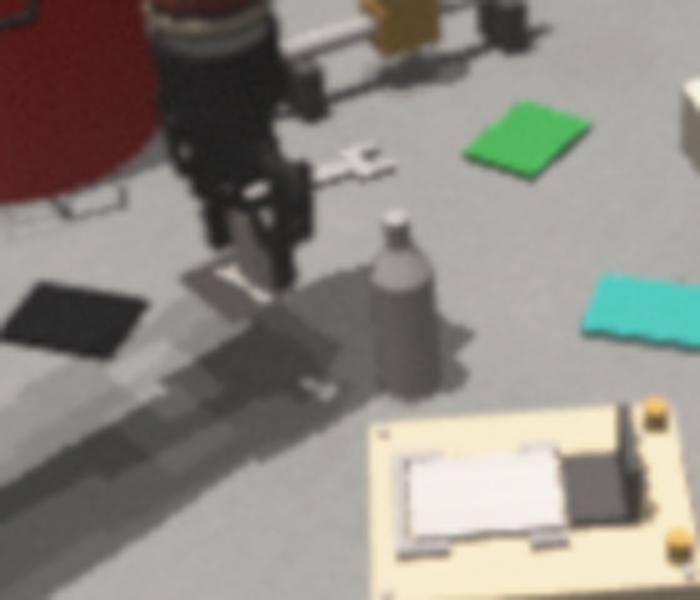

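Call:
jog_arm:
  steps:
    - {"dx": 0, "dy": 0, "dz": 0.7, "twist": 0}
    - {"dx": 0, "dy": 0, "dz": 1.5, "twist": 0}
    - {"dx": 0, "dy": 0, "dz": 2.1, "twist": 0}
    - {"dx": 0.2, "dy": -0.3, "dz": 2.3, "twist": -0.5}
    - {"dx": 0.6, "dy": -0.9, "dz": 2.3, "twist": -1.2}

```text
t: 22.08
tool_pos: [0.4885, 0.2185, 0.2076]
tool_rot: [3.127, 0.243, -0.001]
contact_force: [0.4, -0.8, -2.3]
opening: 0.0585
```

Call:
jog_arm:
  steps:
    - {"dx": 0.4, "dy": -0.7, "dz": 0, "twist": -0.7}
    - {"dx": 0.8, "dy": -1.4, "dz": 0, "twist": -1.4}
    - {"dx": 1.2, "dy": -2.1, "dz": 0, "twist": -2.0}
    - {"dx": 1.5, "dy": -2.8, "dz": 0, "twist": -2.4}
    - {"dx": 1.7, "dy": -3.2, "dz": 0, "twist": -2.4}

```text
t: 22.7
tool_pos: [0.5905, 0.0244, 0.2067]
tool_rot: [3.108, -0.416, -0.006]
contact_force: [-0.1, -0.4, -2.3]
opening: 0.0581
```

```bash
python3 tilt.py 1
```

```text
22.7 [0.5905 0.0244 0.2067] tiltdeg x,y [-0.24 -0.28] yaw -105.23 [-0.1 -0.4 -2.3] 0.0581
22.75 [0.5916 0.0221 0.2068] tiltdeg x,y [-0.17 -0.42] yaw -105.31 [-0.7 -3.1 -2.3] 0.0583
```

Call:
jog_arm:
  steps:
    - {"dx": -0.045, "dy": 0, "dz": -0.5, "twist": 0}
    - {"dx": -0.045, "dy": 0, "dz": -1.0, "twist": 0}
    - {"dx": -0.045, "dy": 0, "dz": -1.4, "twist": 0}
    - {"dx": -0.045, "dy": 0, "dz": -1.6, "twist": 0}
    - {"dx": -0.045, "dy": 0, "dz": -1.6, "twist": 0}

```text
t: 23.38
tool_pos: [0.588, 0.0224, 0.1097]
tool_rot: [3.106, -0.417, -0.007]
contact_force: [0.7, 0.2, -2.7]
opening: 0.0584
```

```bash
python3 tilt.py 1; cat > ovk.py <<'E'
from m import *
from station import ctrl
import sys
k=sys.argv[1]
im=ctrl.get_image("side"); np.savez("side%s.npz"%k,**im)
o=ctrl.get_obs(); tp=o["tool_pos"]; Rm=R.from_rotvec(o["tool_rot"]).as_matrix(); yw=np.arctan2(Rm[1,1],Rm[0,1])+np.pi/2
S=7; b=(280,145,365,225)
I=cv2.resize(im["frame"][b[1]:b[3],b[0]:b[2],::-1].copy(),None,fx=S,fy=S,interpolation=cv2.INTER_CUBIC)
I=cv2.convertScaleAbs(I,alpha=1.5); J=I.copy()
def dr(p,P,c,dz=0):
    P=np.array(P)+[0,0,dz]
    uv=((proj(im,pose(*p,P))-[b[0],b[1]]+.5)*S-.5)
    cv2.polylines(I,[np.round(uv*16).astype(np.int32)],True,c,1,cv2.LINE_AA,4)
H=(.5525,.0318,np.radians(-15.23))
dr(H,rect(.18,.15,.045),(0,0,255)); dr(H,rect(.033,.056,.053,.036),(255,0,255))
dr(H,[[.0525,-.028,.087],[.0525,.028,.087],[.0605,.028,.087],[.0605,-.028,.087]],(255,0,255))
h=tp[:2]+.0113*np.array([np.cos(yw),np.sin(yw)])
p=(h[0],h[1],yw); z=tp[2]-.005
dr(p,rect(.048,.06,0,-.024),(0,255,0),z); dr(p,uptop,(0,255,0),z)
c=np.array([.5525,.0318])+.0525*np.array([np.cos(H[2]),np.sin(H[2])])
d=(c-h); print("heel->corner hx,hy mm",1000*(d@[np.cos(H[2]),np.sin(H[2])]),1000*(d@[-np.sin(H[2]),np.cos(H[2])]),"z",1000*(z-.053),"yaw",np.degrees(yw))
cv2.imwrite(f"pics/k{k}.png",np.hstack([J,I])[:, :])
cv2.imwrite(f"pics/k{k}.png",cv2.resize(np.hstack([J,I]),(800,376),interpolation=cv2.INTER_AREA)) 
E
python3 ovk.py 9
```

```text
23.38 [0.588  0.0224 0.1097] tiltdeg x,y [-0.31 -0.4 ] yaw -105.3 [ 0.7  0.2 -2.7] 0.0584
23.43 [0.5889 0.0222 0.111 ] tiltdeg x,y [-0.18 -0.42] yaw -105.3 [-0.6 -0.3 -1.6] 0.0586
heel->corner hx,hy mm 2.934851552908286 -0.40493805889503687 z 53.87540139101029 yaw -15.301829665381653
```

View pics/k9.png

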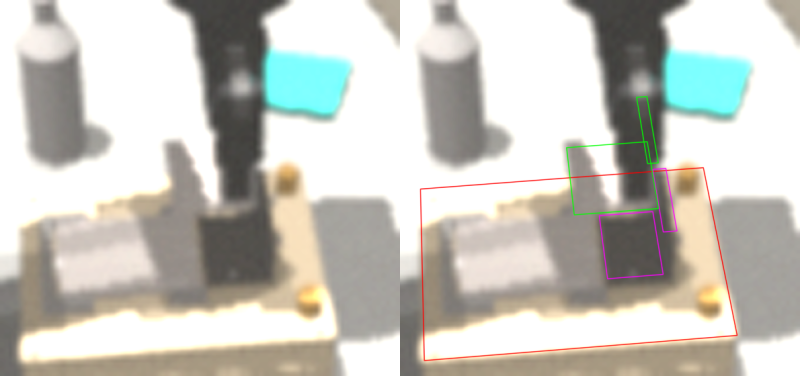

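Call:
jog_arm:
  steps:
    - {"dx": 0, "dy": 0, "dz": -0.2, "twist": 0}
    - {"dx": 0, "dy": 0, "dz": -0.4, "twist": 0}
    - {"dx": 0, "dy": 0, "dz": -0.6, "twist": 0}
    - {"dx": 0, "dy": 0, "dz": -0.75, "twist": 0}
    - {"dx": 0, "dy": 0, "dz": -0.8, "twist": 0}

```text
t: 24.1
tool_pos: [0.5888, 0.0222, 0.0626]
tool_rot: [3.106, -0.417, -0.004]
contact_force: [0.8, -0.2, -1.6]
opening: 0.0582
```

Call:
jog_arm:
  steps:
    - {"dx": 0, "dy": 0, "dz": 0, "twist": 0}
    - {"dx": 0, "dy": 0, "dz": -0.02, "twist": 0}

```text
t: 24.35
tool_pos: [0.5892, 0.0222, 0.0618]
tool_rot: [3.106, -0.417, -0.002]
contact_force: [-1.1, 0.7, -2.1]
opening: 0.0583
```

Call:
jog_arm:
  steps:
    - {"dx": 0, "dy": 0, "dz": -0.03, "twist": 0}
    - {"dx": 0, "dy": 0, "dz": -0.04, "twist": 0}

```text
t: 24.6
tool_pos: [0.5894, 0.0222, 0.0596]
tool_rot: [3.106, -0.417, -0.002]
contact_force: [-0.9, 0.5, -2.7]
opening: 0.058
```

Call:
jog_arm:
  steps:
    - {"dx": 0, "dy": 0, "dz": -0.02, "twist": 0}
    - {"dx": 0, "dy": 0, "dz": -0.03, "twist": 0}

```text
t: 24.85
tool_pos: [0.5897, 0.0221, 0.0581]
tool_rot: [3.106, -0.417, -0.001]
contact_force: [0.3, -0.0, -0.4]
opening: 0.0584
```

Call:
jog_arm:
  steps:
    - {"dx": 0, "dy": 0, "dz": -0.02, "twist": 0}
    - {"dx": 0.02, "dy": -0.005, "dz": -0.02, "twist": 0}
    - {"dx": 0.03, "dy": -0.008, "dz": -0.02, "twist": 0}

```text
t: 25.22
tool_pos: [0.5913, 0.0219, 0.0579]
tool_rot: [3.106, -0.417, -0.003]
contact_force: [-3.9, 0.9, 5.9]
opening: 0.0581
```

Call:
jog_arm:
  steps:
    - {"dx": 0.016, "dy": -0.004, "dz": -0.01, "twist": 0}
    - {"dx": 0.025, "dy": -0.007, "dz": -0.01, "twist": 0}

```text
t: 25.48
tool_pos: [0.5918, 0.0218, 0.0579]
tool_rot: [3.107, -0.417, -0.008]
contact_force: [-7.1, 1.0, 8.2]
opening: 0.0585
```

Call:
jog_arm:
  steps:
    - {"dx": 0.02, "dy": -0.006, "dz": 0.0, "twist": 0}
    - {"dx": 0.03, "dy": -0.008, "dz": 0.0, "twist": 0}

```text
t: 25.72
tool_pos: [0.5918, 0.0218, 0.058]
tool_rot: [3.107, -0.418, -0.016]
contact_force: [-9.5, 1.0, 8.6]
opening: 0.0582
```

Call:
jog_arm:
  steps:
    - {"dx": 0.02, "dy": -0.006, "dz": 0.0, "twist": 0}
    - {"dx": 0.03, "dy": -0.008, "dz": 0.0, "twist": 0}

```text
t: 25.98
tool_pos: [0.5917, 0.0218, 0.058]
tool_rot: [3.107, -0.418, -0.025]
contact_force: [-10.5, 1.3, 7.7]
opening: 0.0581
```

```bash
python3 tilt.py 0; python3 ovk.py 10
```

```text
25.98 [0.5917 0.0218 0.058 ] tiltdeg x,y [-0.95 -0.24] yaw -105.33 [-10.5   1.3   7.7] 0.0581
heel->corner hx,hy mm 0.7752454907444759 -0.6232451809779819 z 0.02050783531008099 yaw -15.328195486075268
```

View pics/k10.png

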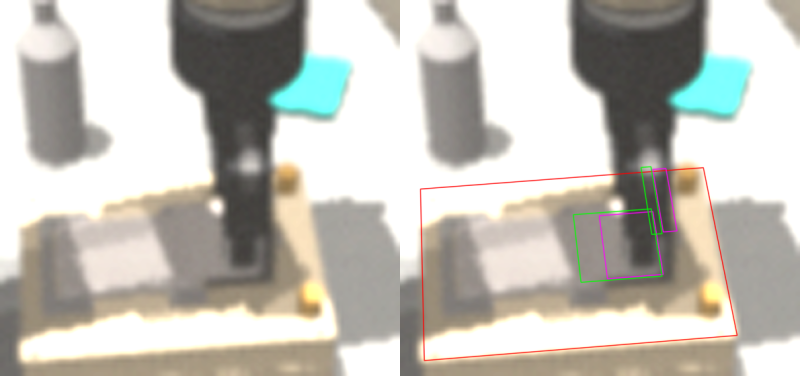

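Call:
jog_arm:
  steps:
    - {"dx": 0.005, "dy": 0, "dz": 0, "twist": 0}
    - {"dx": 0.005, "dy": 0, "dz": 0.0, "twist": 0}

```text
t: 26.28
tool_pos: [0.5916, 0.0219, 0.0581]
tool_rot: [3.107, -0.418, -0.027]
contact_force: [-4.4, 0.2, 3.6]
opening: 0.0582
```

Call:
jog_arm:
  steps:
    - {"dx": 0, "dy": 0, "dz": 0, "twist": 0}
    - {"dx": 0, "dy": 0, "dz": 0.0, "twist": 0}
    - {"dx": 0, "dy": 0, "dz": 0.0, "twist": 0}
    - {"dx": 0, "dy": 0, "dz": 0.1, "twist": 0}
    - {"dx": 0, "dy": 0, "dz": 0.3, "twist": 0}
  gripper: 0

```text
t: 26.9
tool_pos: [0.5913, 0.0219, 0.0763]
tool_rot: [3.107, -0.418, -0.028]
contact_force: [0.7, 0.6, 0.6]
opening: 0.0853
```

Call:
jog_arm:
  steps:
    - {"dx": 0, "dy": 0, "dz": 0.5, "twist": 0}
    - {"dx": 0, "dy": 0, "dz": 1.3, "twist": 0}
    - {"dx": 0, "dy": -0.8, "dz": 1.7, "twist": 0}
    - {"dx": 0, "dy": -1.8, "dz": 1.7, "twist": 0}
    - {"dx": 0, "dy": -2.8, "dz": 1.7, "twist": 0}
  gripper: 0

```text
t: 27.52
tool_pos: [0.5919, -0.1478, 0.1805]
tool_rot: [3.107, -0.417, -0.023]
contact_force: [0.3, 0.6, -0.5]
opening: 0.0854
```

Call:
jog_arm:
  steps:
    - {"dx": -0.5, "dy": -0.8, "dz": 0, "twist": 0}
    - {"dx": -0.5, "dy": -1.0, "dz": 0, "twist": 0}
  gripper: 255

```text
t: 27.78
tool_pos: [0.561, -0.2106, 0.1819]
tool_rot: [3.105, -0.423, -0.021]
contact_force: [0.3, 0.5, 0.1]
opening: 0.0518
```

```bash
python3 tilt.py 0; python3 look.py 11
```

```text
27.77 [ 0.561  -0.2106  0.1819] tiltdeg x,y [-0.81 -0.35] yaw -105.52 [0.3 0.5 0.1] 0.0518
27.775 [ 0.56095911 -0.21061711  0.18190601] [0.26750681 0.54208521 0.0908704 ] 0.05184222117759219
```

View pics/look11.png

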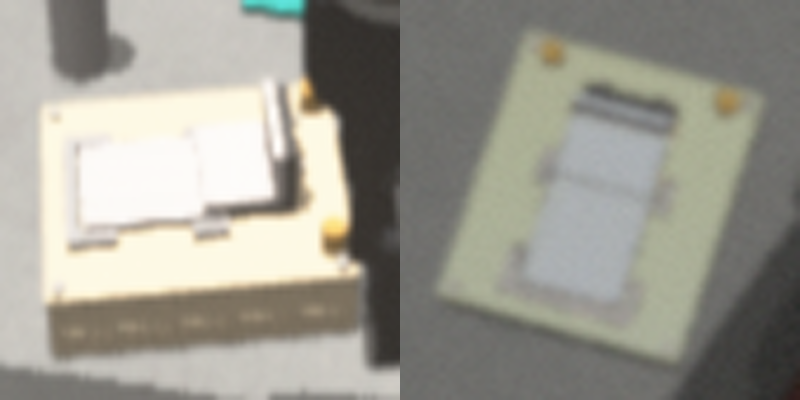

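```bash
python3 - <<'E'
from m import *
H=(.5525,.0318,np.radians(-15.23))
c=np.array([np.cos(H[2]),np.sin(H[2])]); n=np.array([-c[1],c[0]]); C=np.array(H[:2])+.0525*c
G=[[ (np.array(P)+[0,0,.053]).tolist() for P in g] for g in KE]
for nm in("top","side"):
    im=load(nm+"11.npz"); S=8 if nm=="top" else 7
    x0=(C[0],C[1],H[2]); b=bx(im,pose(*x0,np.array(fl+up)+[0,0,.053]),5)
    I=cv2.resize(im["frame"][b[1]:b[3],b[0]:b[2],::-1].copy(),None,fx=12,fy=12,interpolation=cv2.INTER_CUBIC)
    def dr(p,P,col):
        uv=((proj(im,pose(*p,P))-[b[0],b[1]]+.5)*12-.5)
        cv2.polylines(I,[np.round(uv*16).astype(np.int32)],True,col,1,cv2.LINE_AA,4)
    dr(H,[[.0525,-.028,.087],[.0525,.028,.087],[.0605,.028,.087],[.0605,-.028,.087]],(255,0,255))
    P=np.array(uptop)+[0,0,.053]; Q=np.array(fltop)+[0,0,.053]
    dr(x0,P,(0,160,0)); dr(x0,Q,(0,0,255))
    print(I.shape);cv2.imwrite(f"pics/kn_{nm}.png",I)
E
```

```text
(372, 384, 3)
(420, 360, 3)
```

View pics/kn_top.png

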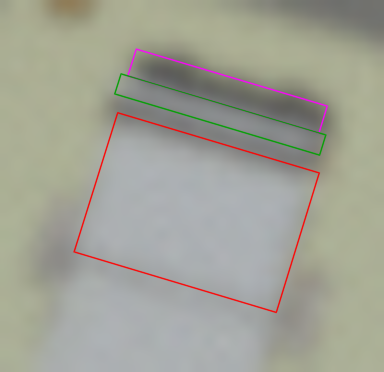

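View pics/kn_side.png

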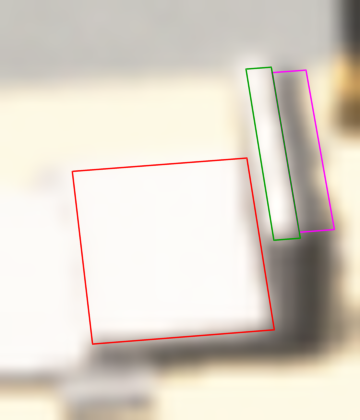

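Call:
jog_arm:
  steps:
    - {"dx": 0.1, "dy": 0.9, "dz": 0, "twist": 0}
    - {"dx": 0.2, "dy": 1.8, "dz": 0, "twist": 0}
    - {"dx": 0.3, "dy": 2.7, "dz": 0, "twist": 0}
    - {"dx": 0.3, "dy": 3.5, "dz": 0, "twist": 0}
    - {"dx": 0.3, "dy": 3.92, "dz": -0.3, "twist": 0}
  gripper: 255

```text
t: 28.5
tool_pos: [0.5813, 0.0306, 0.1657]
tool_rot: [3.108, -0.413, -0.014]
contact_force: [-0.5, 0.4, 0.1]
opening: -0.0003
```

```bash
python3 tilt.py 1
```

```text
28.5 [0.5813 0.0306 0.1657] tiltdeg x,y [-0.54 -0.29] yaw -105.14 [-0.5  0.4  0.1] -0.0003
28.55 [0.579  0.0327 0.1616] tiltdeg x,y [-0.91 -0.15] yaw -105.07 [-1.1  1.6 -0.9] -0.0004
```

Call:
jog_arm:
  steps:
    - {"dx": 0, "dy": -0.13, "dz": -0.2, "twist": 0}
    - {"dx": 0, "dy": -0.13, "dz": -0.6, "twist": 0}
    - {"dx": 0, "dy": -0.13, "dz": -1.0, "twist": 0}
    - {"dx": 0, "dy": -0.13, "dz": -1.3, "twist": 0}
    - {"dx": 0, "dy": -0.13, "dz": -1.4, "twist": 0}

```text
t: 29.18
tool_pos: [0.5782, 0.0245, 0.076]
tool_rot: [3.109, -0.412, -0.028]
contact_force: [-0.5, -0.5, 1.1]
opening: -0.0002
```

Call:
jog_arm:
  steps:
    - {"dx": 0, "dy": 0, "dz": 0, "twist": 0}
    - {"dx": 0, "dy": 0, "dz": -0.08, "twist": 0}
    - {"dx": 0, "dy": 0, "dz": -0.15, "twist": 0}
    - {"dx": 0, "dy": 0, "dz": -0.15, "twist": 0}

```text
t: 29.68
tool_pos: [0.578, 0.0245, 0.0668]
tool_rot: [3.109, -0.412, -0.028]
contact_force: [1.0, -0.1, -0.2]
opening: -0.0
```

Call:
jog_arm:
  steps:
    - {"dx": 0.03, "dy": -0.008, "dz": -0.03, "twist": 0}
    - {"dx": 0.06, "dy": -0.016, "dz": -0.03, "twist": 0}
    - {"dx": 0.09, "dy": -0.024, "dz": -0.03, "twist": 0}
    - {"dx": 0.09, "dy": -0.024, "dz": -0.03, "twist": 0}

```text
t: 30.18
tool_pos: [0.5837, 0.023, 0.0651]
tool_rot: [3.109, -0.412, -0.028]
contact_force: [-0.4, 0.7, 0.5]
opening: -0.0
```

Call:
jog_arm:
  steps:
    - {"dx": 0.02, "dy": -0.005, "dz": 0, "twist": 0}
    - {"dx": 0.04, "dy": -0.01, "dz": 0, "twist": 0}

```text
t: 30.42
tool_pos: [0.5859, 0.0225, 0.0652]
tool_rot: [3.109, -0.412, -0.029]
contact_force: [-3.0, 1.4, 2.3]
opening: -0.0002
```

Call:
jog_arm:
  steps:
    - {"dx": 0.02, "dy": -0.005, "dz": 0, "twist": 0}
    - {"dx": 0.025, "dy": -0.007, "dz": 0, "twist": 0}

```text
t: 30.68
tool_pos: [0.586, 0.0225, 0.0652]
tool_rot: [3.11, -0.412, -0.036]
contact_force: [-8.0, 2.2, 5.4]
opening: -0.0
```

Call:
jog_arm:
  steps:
    - {"dx": -0.05, "dy": 0.013, "dz": 0, "twist": 0}
    - {"dx": -0.1, "dy": 0.026, "dz": 0.02, "twist": 0}
    - {"dx": -0.1, "dy": 0.026, "dz": 0.4, "twist": 0}
    - {"dx": -0.1, "dy": 0.026, "dz": 1.1, "twist": 0}
    - {"dx": -0.1, "dy": 0.026, "dz": 1.9, "twist": 0}

```text
t: 31.3
tool_pos: [0.5793, 0.024, 0.1795]
tool_rot: [3.109, -0.412, -0.038]
contact_force: [0.7, 0.7, 0.4]
opening: -0.0001
```

Call:
jog_arm:
  steps:
    - {"dx": -0.3, "dy": -0.8, "dz": 0.2, "twist": 0}
    - {"dx": -0.6, "dy": -1.7, "dz": 0.2, "twist": 0}
    - {"dx": -0.9, "dy": -2.6, "dz": 0.2, "twist": 0}
    - {"dx": -1.2, "dy": -3.5, "dz": 0.2, "twist": 0}
    - {"dx": -1.5, "dy": -4.4, "dz": 0.2, "twist": 0}

```text
t: 31.92
tool_pos: [0.4886, -0.2417, 0.1918]
tool_rot: [3.109, -0.412, -0.036]
contact_force: [0.4, -0.7, 0.2]
opening: -0.0003
```

Call:
jog_arm:
  steps:
    - {"dx": 0, "dy": -0.8, "dz": 0, "twist": 0}
    - {"dx": 0, "dy": -1.5, "dz": 0, "twist": 0}
    - {"dx": 0, "dy": -1.6, "dz": 0, "twist": 0}
    - {"dx": 0, "dy": -1.6, "dz": 0, "twist": 0}

```text
t: 32.42
tool_pos: [0.4885, -0.3376, 0.1916]
tool_rot: [3.109, -0.413, -0.036]
contact_force: [0.2, 0.6, 0.8]
opening: -0.0
```

```bash
python3 tilt.py 0; python3 look.py 12; python3 - <<'E'
from m import *
H=(.5525,.0318,np.radians(-15.23))
c=np.array([np.cos(H[2]),np.sin(H[2])]); n=np.array([-c[1],c[0]]); C=np.array(H[:2])+.0525*c
for nm in("top","side"):
    im=load(nm+"12.npz"); im0=load(nm+"0.npz")
    # depth on plate/keeper/deck: world z from range
    E=im["extrinsics"]; K=np.array([[im["fx"],0,im["cx"]],[0,im["fy"],im["cy"]],[0,0,1.]])
    def zat(p):
        uv=proj(im,[p])[0]; u,v=np.round(uv).astype(int)
        nn=cv2.undistortPoints(np.array([[[u,v]]],float),K,np.asarray(im["D"],float).ravel()).ravel()
        d=im["range_z"][v-1:v+2,u-1:u+2]; d=np.median(d[d>0]); return ((E[:3,:3]@(np.array([*nn,1])*d))+E[:3,3])[2]*1000
    for lab,P in(("plate FR",(-.058,-.02,.053)),("plate FL",(-.058,.02,.053)),("plate RR",(-.005,-.02,.053)),("plate RL",(-.005,.02,.053)),("keep F",(.01,0,.059)),("keep R",(.035,0,.059)),("deckL",(-.02,.06,.045)),("deckR",(-.02,-.06,.045))):
        print(nm,lab,round(zat(pose(*H,[P])[0]),1))
E
python3 - <<'E'
import cv2,numpy as np
d=dict(np.load("top12.npz"));cv2.imwrite("pics/top12.png",d["frame"][:,:,::-1])
E
```

```text
32.42 [ 0.4885 -0.3376  0.1916] tiltdeg x,y [-1.35 -0.1 ] yaw -105.12 [0.2 0.6 0.8] -0.0
32.425 [ 0.48853482 -0.33757075  0.19158369] [0.17785213 0.64525841 0.77442206] -4.959727256015901e-05
top plate FR 55.2
top plate FL 52.7
top plate RR 53.8
top plate RL 55.5
top keep F 61.9
top keep R 61.6
top deckL 46.6
top deckR 46.9
side plate FR 53.5
side plate FL 53.6
side plate RR 52.3
side plate RL 437.0
side keep F 61.2
side keep R 441.2
side deckL 447.6
side deckR 44.9
```

View pics/look12.png

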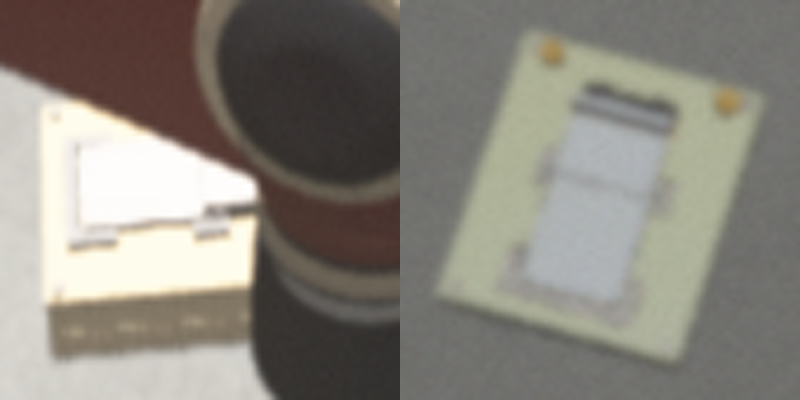

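View pics/top12.png

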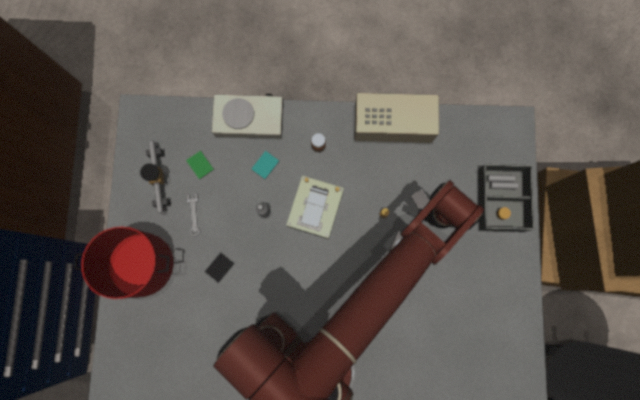

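```bash
python3 - <<'E'
from m import *
from station import ctrl
H=(.5525,.0318,np.radians(-15.23))
c=np.array([np.cos(H[2]),np.sin(H[2])]); n=np.array([-c[1],c[0]]); C=np.array(H[:2])+.0525*c
im=load("top12.npz"); sh=lambda P:(np.array(P)+[0,0,.053])
# relative to housing frame: deck, dark angle, keeper, plate painted
def model(p):
    hp=lambda P:pose(*H,P)
    kp=lambda P:pose(*p,sh(P))
    return [[hp(rect(.033,.056,.053,.036)),hp(rect(.008,.056,.087,.0565)+rect(.008,.056,.045,.0565))],[hp(rect(.084,.062,.053,-.025))],[kp(fl),kp(up)],[kp(upin)],[kp(uptop)],[kp(fltop)]]
x0=(C[0],C[1],H[2]); b=bx(im,pose(*x0,sh(fl+up)),3)
I=im["frame"][b[1]:b[3],b[0]:b[2]].astype(float).reshape(-1,3)
def cost(p):
    A=np.stack([np.ones(len(I))]+[mask(im,g,b).ravel() for g in model(p)],1)
    q=np.linalg.lstsq(A,I,rcond=None)[0]; return np.mean((A@q-I)**2)
r=minimize(cost,x0,method="Nelder-Mead",options=dict(initial_simplex=np.array([x0,(x0[0]+.004,*x0[1:]),(x0[0],x0[1]+.004,x0[2]),(*x0[:2],x0[2]+.05)]),xatol=1e-5,fatol=1e-3))
d=r.x[:2]-C; print("hx,hy err mm",1000*d@c,1000*d@n,"yaw err",np.degrees(r.x[2]-H[2]),r.fun,cost(x0))
E
```

```text
hx,hy err mm 0.41693202792105444 0.28809395362406554 yaw err 0.7555329240049392 131.9918145832621 132.93023909512408
```

Within measurement noise, the keeper is nested. Handing in.

```bash
python3 - <<'E'
from station import ctrl
o=ctrl.get_obs(); print(o["t"],o["contact_force"])
print(ctrl.finish_job())
E
```

```text
32.525 [-0.69224228 -0.05839579 -0.20334287]
the job is handed in; nothing more can be done
None
```

The cover plate is pressed home in the pocket and the keeper is nested in the fixed angle. I handed the job in at about 32.5 s, with the gripper clear of everything.

**Plate:** I laid the 84 x 62 mm aluminium plate in the pocket and pressed it at its centre, up to about 34 N, until it stopped moving. I then touched all four corners at 8 to 23 N. All four read 53.0–53.1 mm, the same as the centre and the height expected for a fully seated plate.

**Keeper:** I laid it over the plate's back edge and pushed it towards the fixed angle until it stopped. After letting go, I nudged its upright with shut fingers at about 8 N, and it did not move any further. The final top picture puts it about 0.4 mm lengthways, 0.3 mm sideways and 0.8° in yaw from ideal, which is within measurement noise.

**Checks that were weaker or disagreed:**
- The camera depth readings of the plate scattered by 1–2 mm, so I trusted the touch readings for level.
- In the last side picture the arm hid part of the angle, so that final check rests on the top view and contact.
- Pressing left the tool tilted by about 1.5°. I reduced that to under half a degree before placing the keeper; pushing it in brought about 1° back until I let go.
- The final top picture shows nothing else out of place among the objects it can see; the arm hid those on the right.

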